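# Cuvette held in the light path of the lamp bench

### The arm

A 6-joint arm with a two-finger parallel gripper is mounted at the origin on the work surface. World frame = base frame: x ahead of the robot, y to its left, z up, the work surface at z = 0. Lengths are in mm, angles in rad, forces in N, time in s.
With the tool pointing down it reaches from about 425 to 1125 mm from the base axis. Payload 14.9 kg.
Tool frame: the origin (TCP) lies on the centre line of the jaws, within the pads' length; the fingertips stand env.tcp_to_tips ahead of it and the grasp point (between the pads) lies 8 mm behind it (env.tcp_to_tips is the distance from the TCP to the fingertips, in mm); z points along the fingers, y is the direction in which the jaws open and shut (so a half turn about z gives the same grasp; the last joint's range is limited). The gripper opens to 91 mm and grips with 3 to 60 N. Pads are 32 mm wide; open, the fingers measure 118 mm over their backs; the gripper's body (76 mm by 178 mm) begins 60 mm behind the grasp point.
Start: joints at [1.305, 0.379, 1.734, -0, 1.028, -0.033], TCP at [161.498, 681.129, 224.932] pointing down, gripper open.
Joint ranges: [-2.77, 2.77], [-0.74, 2.19], [0, 2.66], [-1.06, 4.2], [0.31, 2.87], [-3.08, 3.08]. Speed limits (rad/s): [1.89, 1.89, 2.39, 3.14, 3.14, 3.14].

### API

Orientations are given as a unit quaternion [x, y, z, w].
In Python, from bench import env gives the robot as it stands.
- The arm moves only by the tool play_rows, never from a script. Its argument "rows" is a list of rows, each an object of numbers: "tx", "ty", "tz": the shift along the tool's x, y, z in mm; "rx", "ry", "rz": the turn, a rotation vector about the tool's x, y, z in degrees; "gripper": the opening, from 0 (shut) to 1 (fully open). In form: [{"tx": .., "ty": .., "tz": .., "rx": .., "ry": .., "rz": .., "gripper": ..}, ...]. A call has 1 to 12 rows; each row is the pose to reach, as a shift and turn from the pose commanded when the call began, along the tool's axes at that moment; what a row does not reach only later rows make up. A row lasts 1/12 s, in which the tool goes at most 41.7 mm and 7.16 degrees, less where a joint would pass 70% of its speed; a pose out of reach is approached as far as the arm can. A call with a gripper value outside its range is refused whole. The fingers move at their own pace and stop on an object; "newtons" is the grip in N (left out, the last holds). Time passes only in rows, so rows that repeat a pose let the fingers close. It gives the time, the measured TCP pose, the force and the opening at its end, in the units of the state.
- env.state(): the state, without advancing time (a new reading comes with each control period).
- env.capture(name): name is "scene" or "top" or "wrist"; returns (picture, depth): 400x640x3 uint8, blue, green, red; 400x640 float32, mm along the optical axis (not along the pixel's ray), 0 where there is no reading.
- env.calibration(name): a dict with "fx", "fy", "cx", "cy" (pixels), "rvec" (rotation vector, rad) and "tvec" (3), from world to camera coordinates, as OpenCV has them; the wrist camera has in their place "hand_eye" (4x4, takes a point from camera to tool coordinates, whose origin is the TCP and whose axes are the flange's). Camera axes: x right, y down, z forward; pixel columns grow to the right and rows downward; lengths in mm; the calibration is good to about 2 mm. The wrist camera is an equidistant fisheye: a pixel r from the principal point sees the ray r / f radians off the axis. A picture is of the moment at which its call begins: read the wrist's pose just before it. calibration takes no time and is no camera call.
- env.sign_off(): hands the job in, once; it reports no verdict.
The state is a dict: "clock": time; "joint_pos": joint angles; "joint_vel": joint speeds; "joint_torque": joint torques, N m; "eef_pos": TCP position; "orientation": TCP orientation; "contact_force": force on the tool from outside, world axes, zero at the start; "ft_torque": the same for the moment, N m; "opening": opening from 0.0 (shut) to 1.0 (fully open).
Only numpy, scipy, OpenCV 4.12 (cv2) and the standard library are available. Lean on these libraries where they do the work, as an engineer would, in place of code of your own. Each camera call takes 0.05 s, during which the arm holds its last target. There are 200 camera calls.

### The job

Pick up the lamp that stands on its tail and lay it down (do not drop it) on its side in the blue V cradle, lens towards the grey detector and centred on the two saddles, and let go of it. Then take the cuvette with the orange cap out of the rack, gripping it by its two frosted faces only (never touch its clear windows), and hold it upright in the light path above the yellow mark, at the height of the beam, with its clear windows squarely facing the lamp and the detector. The program finishes while still holding the cuvette there, touching nothing else with it; do not knock the lamp over or disturb the other cuvettes, jars, bottle, beaker and wrench.

Things in the scene. Friction and masses are not known exactly. Their poses are not given: they have to be found in the camera images.
- lamp_mid (a point): Centre of the loose lamp: a smooth aluminium tube 34 mm in diameter and 170 mm long, about 250 g, red band at its tail, black rings and a black collar near its lens. It starts upright on its tail on the bench (this point 85 mm up). The z axis runs along the tube from tail to lens.
- lamp_lens (a point): Centre of the lamp's lens end (pale yellow disc), 85 mm from the lamp's centre along its z axis.
- lamp: The same lamp; this origin is the centre of its tail end.
- optics: Optical bench, fixed to the table: dark base plate 440 x 90 x 12 mm. Origin on the table under the base; x axis along the light path, from the cradle towards the detector, z up; base from x = -235 to +205 mm. The grey detector box (70 along x, 55 wide, top 88 mm above the table) has its face with the round black aperture at x = 125 mm.
- cradle_mid (a point): Where the lamp's centre belongs when it lies in the cradle: on the light path, 65 mm above the table, half-way between the two blue V saddles (each 18 mm thick, centred 55 mm either side along x; V sides at 45 degrees, tips 31 mm either side of the path and 70 mm above the table; the space between the saddles is free down to the base plate). x axis along the light path towards the detector, z up.
- beam_mid (a point): Where the cuvette's centre is to be held: on the light path, 65 mm above the table, right over the yellow disc with a black dot on the base plate, 175 mm from cradle_mid towards the detector (90 mm short of its face). x axis along the light path, z up.
- cell_mid (a point): Centre of the loose cuvette with the orange cap (half-way up its glass): 60 mm high, 20 mm across its white frosted faces (normals along its y axis), 30 mm across its clear windows (normals along its x axis), about 56 g. The cap (24 x 15 mm) stands 9 mm above the glass. It starts upright in one of the rack's three wells, its underside 8 mm above the table and 10 mm deep in the well.
- cell: The same cuvette; this origin is the centre of its underside.
- window0: Clear window on the +x side of the orange-capped cuvette, a plate 16 mm wide and 56 mm high standing 1.5 mm proud; origin at its centre. Not to be touched with the fingers.
- window1: The like window on the -x side.
- blank_mid (a point): Centre of the white-capped cuvette, same shape, in another well. Leave it in the rack.
- spare_mid (a point): Centre of the blue-capped cuvette, same shape, in another well. Leave it in the rack.
- rack: White rack, fixed to the table: 200 x 60 mm, 18 mm high, three wells at x = -60, 0 and +60 mm on its centre line, 1 mm clear round a cuvette. Origin at the centre of its underside; the row runs along its x axis, so the frosted faces look to the rack's long sides.
- amber: Dark brown bottle, 90 mm in diameter, 190 mm high, black cap; bystander. Origin under its centre.
- jar_red: Glass jar, 40 mm in diameter, 75 mm high, red cap; bystander. Origin under its centre.
- jar_teal: Glass jar, 40 mm in diameter, 75 mm high, teal cap; bystander. Origin under its centre.
- beaker: White plastic cup, 70 mm in diameter, 85 mm high; bystander. Origin under its centre.
- wrench: Steel wrench, about 175 mm long, lying flat on the bench; bystander.
There are look-alikes about, which are no part of the job. What is shaped like the lamp but brown, green or purple is not meant.

How it is judged:
By the outcome, as a careful person would: the job done as asked, in the order asked, and still so for the second after the job is handed in, while the arm keeps its last pose, push and grip.
It also fails if it takes over 54 s, if anything falls off the work surface, if the arm or the gripper's body presses on something with over 40 N, if the wrist force passes 120 N, or if a joint passes its speed limit or range.

## Working session

There is one attempt and no reset: what is moved stays moved. The work goes in short steps, Python scripts to look and compute and a tool call to move; the robot and the scene stay as the last step left them, time stands still between calls to the robot, and variables do not carry over. Pictures are saved under pics/ and viewed, about 8 in all and at most 12, crops included, and the job is handed in when it is done.

Besides the shell and the picture viewer there is one more tool, called by a JSON object that holds its "method" and its "body". play_rows: Moves the arm, as the interface text tells. Its arguments: {"type":"object","properties":{"rows":{"type":"array","items":{"type":"object","properties":{"tx":{"type":"number"},"ty":{"type":"number"},"tz":{"type":"number"},"rx":{"type":"number"},"ry":{"type":"number"},"rz":{"type":"number"},"gripper":{"type":"number"}}}},"newtons":{"type":"number"}},"required":["rows"]}

```bash
ls; mkdir -p pics; cat > h.py <<'E'
import numpy as np, cv2
from bench import env
from scipy.spatial.transform import Rotation as R
def ray(name,u,v,st=None):
    c=env.calibration(name)
    if name=='wrist':
        st=st or env.state()
        dx,dy=(u-c['cx'])/c['fx'],(v-c['cy'])/c['fy']; r=np.hypot(dx,dy)
        d=np.array([np.sin(r)*dx/max(r,1e-9),np.sin(r)*dy/max(r,1e-9),np.cos(r)])
        H=np.array(c['hand_eye']); Rw=R.from_quat(st['orientation']).as_matrix()
        return Rw@H[:3,3]+np.array(st['eef_pos']), Rw@H[:3,:3]@d
    Rm=cv2.Rodrigues(np.array(c['rvec'],float))[0]; t=np.array(c['tvec'],float).ravel()
    return -Rm.T@t, Rm.T@np.array([(u-c['cx'])/c['fx'],(v-c['cy'])/c['fy'],1.])
def onz(name,u,v,z,st=None):
    o,d=ray(name,u,v,st); return o+d*(z-o[2])/d[2]
def pt(name,u,v,depth):
    o,d=ray(name,u,v); return o+d*depth
E
python3 - <<'E'
from h import *
print(env.tcp_to_tips, env.state())
for n in ['scene','top']:
    p,d=env.capture(n); cv2.imwrite(f'pics/{n}.png',p); np.save(f'pics/{n}.npy',d); print(n,ray(n,320,200),env.calibration(n))
print(env.calibration('wrist'))
E
```

```text
pics
11.0 {'clock': 0.0, 'joint_pos': array([ 1.30467760e+00,  3.79407254e-01,  1.73479929e+00,  1.68604008e-05,
        1.02850490e+00, -3.33316023e-02]), 'joint_vel': array([ 1.54758489e-04,  8.91318946e-05, -5.84074378e-05,  9.70566296e-04,
       -8.89514567e-04,  4.61580225e-04]), 'joint_torque': array([-2.14176704e-03, -7.63702226e+01, -4.34369659e+01,  6.50236616e-02,
        4.24019003e-02, -1.05579954e-04]), 'eef_pos': array([161.40192852, 680.72914038, 224.27999743]), 'orientation': array([ 1.16135240e-01,  9.93233252e-01, -5.52061036e-04, -9.05806208e-05]), 'contact_force': array([-0.23854766, -0.17708592, -0.11105822]), 'ft_torque': array([-0.01504859,  0.04511755,  0.01159004]), 'opening': 1.0025333980858064}
scene (array([1288.76147394, -168.67498762, 1202.36682507]), array([-0.55611154,  0.13880576, -0.81945423])) {'fx': 476.2206418275521, 'fy': 476.2206418275521, 'cx': 318.0500152651663, 'cy': 201.87799709731866, 'rvec': array([ 2.03242768,  1.64670992, -0.49658407]), 'tvec': array([-128.59063924, -380.64366994, 1724.41822486])}
top (array([4.50965102e+02, 9.00483412e-01, 1.64195101e+03]), array([ 0.07846711, -0.01730162, -0.99688888])) {'fx': 486.24809566510356, 'fy': 486.24809566510356, 'cx': 313.92144354376404, 'cy': 204.5511623712794, 'rvec': array([ 2.20020102, -2.17735284,  0.08134208]), 'tvec': array([ -12.94855523,  563.08395486, 1606.90455447])}
{'fx': 309.70691628693146, 'fy': 309.70691628693146, 'cx': 315.26491473583667, 'cy': 199.39458599882886, 'hand_eye': array([[-8.74994598e-04, -9.61326411e-01, -2.75410178e-01,
         7.84715799e+01],
       [ 9.99998977e-01, -5.29515238e-04, -1.32876977e-03,
        -1.80528566e-01],
       [ 1.13154759e-03, -2.75411059e-01,  9.61325891e-01,
        -1.58913805e+02],
       [ 0.00000000e+00,  0.00000000e+00,  0.00000000e+00,
         1.00000000e+00]])}
```

View pics/scene.png

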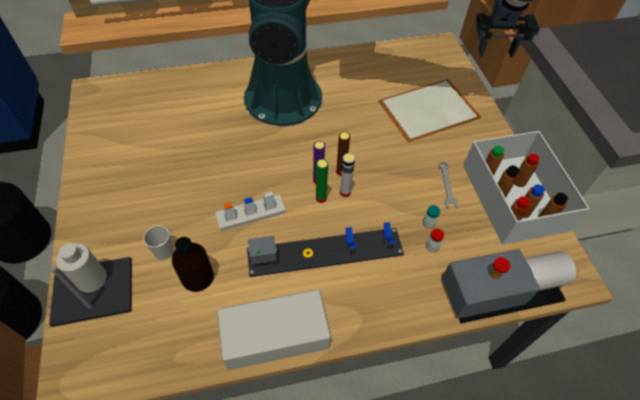

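View pics/top.png

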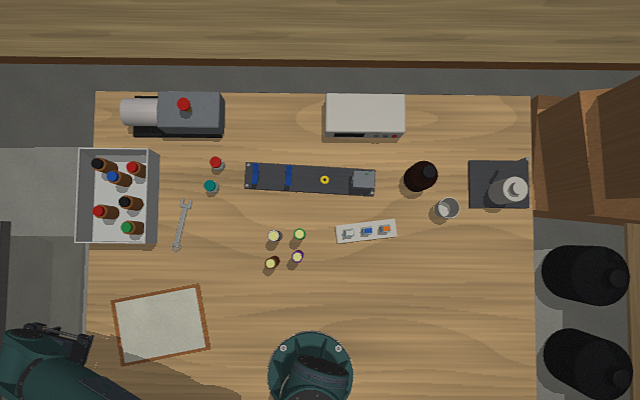

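The lamp candidates in the scene view are silver with a red tail (347,175), green (322,180), purple (319,160) and brown (344,150). In the top view they sit at (275,236), (299,234), (297,257) and (271,263). I choose the silver one. The orange cap is at top (385,229), the white cap at (348,233) and the blue cap at (367,230). I'll check these in a crop.

```bash
python3 - <<'E'
from h import *
t=cv2.imread('pics/top.png'); s=cv2.imread('pics/scene.png')
a=cv2.resize(t[150:275,235:405],None,fx=4.5,fy=4.5,interpolation=cv2.INTER_CUBIC)[:,:765]
b=cv2.resize(s[125:210,300:365],None,fx=4,fy=4,interpolation=cv2.INTER_CUBIC)
a[0:0]=0
cv2.imwrite('pics/c1.png',a); 
hs=cv2.cvtColor(t,cv2.COLOR_BGR2HSV)
def blobs(n,lo,hi,roi,z,mn=8):
    x0,x1,y0,y1=roi; m=cv2.inRange(hs[y0:y1,x0:x1],lo,hi)
    k,l,st,c=cv2.connectedComponentsWithStats(m)
    for i in range(1,k):
        if st[i,4]>=mn: u,v=c[i]+[x0,y0]; print(n,st[i],np.round([u,v],1),np.round(onz('top',u,v,z),1))
blobs('lens',(18,40,150),(35,140,255),(255,315,222,275),170)
blobs('yel',(22,170,120),(33,255,255),(240,380,155,200),12)
blobs('blue',(105,150,60),(125,255,255),(240,380,155,200),70)
blobs('orange',(5,150,150),(18,255,255),(335,400,215,245),77)
blobs('bluecap',(100,150,80),(125,255,255),(335,400,215,245),77)
blobs('redc',(0,150,80),(4,255,255),(190,230,150,200),75)
# base plate rect
m=cv2.inRange(hs[150:205,238:385],(0,0,0),(180,110,90))
m=cv2.morphologyEx(m,cv2.MORPH_CLOSE,np.ones((9,9)))
c=max(cv2.findContours(m,0,1)[0],key=cv2.contourArea); bx=cv2.boxPoints(cv2.minAreaRect(c))+[238,150]
print('base',[np.round(onz('top',*p,12)[:2],1) for p in bx])
m=cv2.inRange(hs[210:250,330:402],(0,0,150),(180,40,255)); m=cv2.morphologyEx(m,cv2.MORPH_CLOSE,np.ones((9,9)))
c=max(cv2.findContours(m,0,1)[0],key=cv2.contourArea); bx=cv2.boxPoints(cv2.minAreaRect(c))+[330,210]
print('rack',[np.round(onz('top',*p,18)[:2],1) for p in bx])
E
```

```text
lens [  0   0  60  21 339] [285. 228.] [480.8  80.3 170. ]
lens [14  9  9  9 63] [273.1 235.2] [458.7 116.  170. ]
lens [40  8  9  8 55] [298.8 233.6] [464.4  38.5 170. ]
lens [23 10 13 16 70] [284.3 239.1] [447.3  82.1 170. ]
lens [ 0 12 13 10 48] [260.8 238.6] [447.9 153.  170. ]
lens [ 41  21  19  18 105] [305.9 250.5] [413.7  16.3 170. ]
lens [ 0 22 11  7 30] [260.  247.5] [421.3 155.  170. ]
lens [ 12  26  28  12 124] [281.4 252.9] [405.8  90.3 170. ]
lens [ 0 29 11  6 32] [260.2 253.3] [403.8 153.9 170. ]
lens [38 31  9  8 58] [296.9 256.5] [395.4  43.4 170. ]
lens [54 31  6  3 10] [311.5 253.6] [404.6  -0.6 170. ]
lens [ 0 37  9  8 27] [259.7 262.3] [376.8 155.1 170. ]
lens [11 37  9  9 63] [269.9 263.1] [374.9 124.3 170. ]
lens [25 38  6  4  9] [282.1 260.9] [381.8  87.6 170. ]
lens [18 42 15 11 33] [281.2 270.7] [352.6  89.9 170. ]
lens [ 0 47  6  6 13] [257.8 271.4] [349.8 160.3 170. ]
lens [38 47  5  5 13] [295.4 270.8] [352.5  47.3 170. ]
lens [44 48  8  4 14] [302.1 271.6] [350.3  27.2 170. ]
lens [53 51  7  2  9] [310.8 273.3] [345.5   1.  170. ]
yel [81 21  8  8 47] [324.4 179.3] [649.3 -41.5  12. ]
blue [ 11   8   8  21 112] [254.7 173.2] [659.8 186.7  70. ]
blue [ 45  10   7  21 114] [288.1 175. ] [655.1  78.2  70. ]
orange [48 11  7  5 30] [386.  228.1] [ 485.8 -239.6   77. ]
bluecap [29 13  8  5 32] [368.1 230.2] [ 478.3 -181.8   77. ]
redc [20  7 11 11 96] [215.  161.7] [695.4 315.7  75. ]
base [array([615.7, 229.6]), array([707.1, 226. ]), array([ 685.4, -210.8]), array([ 594.1, -205.5])]
rack [array([494.7, -78.5]), array([ 520. , -276.3]), array([ 461.8, -283.1]), array([436.6, -85.7])]
```

View pics/c1.png

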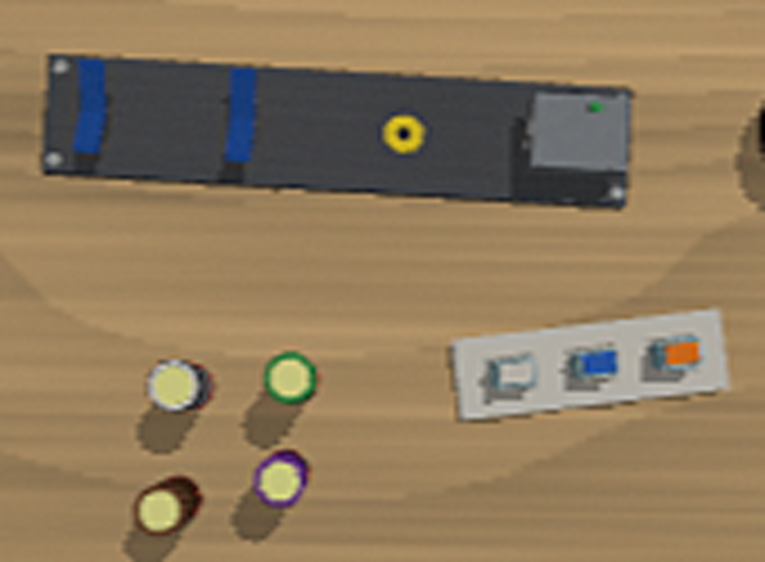

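The top crop confirms the silver-walled lamp at (273,235), which is world (459,116), with green, brown and purple beside it. The caps run white, blue, orange from left to right. I'll stage to the left of the lamp and learn the kinematics on the way.

```bash
cat >> h.py <<'E'
def rot(x,z):
    x=np.array(x,float);z=np.array(z,float);z/=np.linalg.norm(z);x-=z*(x@z);x/=np.linalg.norm(x)
    return R.from_matrix(np.column_stack([x,np.cross(z,x),z]))
def go(p,Rt,base=None):
    s=env.state(); R0=R.from_quat(s['orientation'])
    print('t',np.round(R0.inv().apply(np.array(p)-s['eef_pos']),1),'r',np.round((R0.inv()*Rt).as_rotvec(degrees=True),1))
def log():
    s=env.state(); open('log.txt','a').write(repr((list(s['joint_pos']),list(s['eef_pos']),list(s['orientation'])))+'\n')
    R0=R.from_quat(s['orientation']).as_matrix(); print('clk',s['clock'],'q',np.round(s['joint_pos'],3),'p',np.round(s['eef_pos'],1),'x',np.round(R0[:,0],3),'z',np.round(R0[:,2],3),'F',np.round(s['contact_force'],1),'open',round(s['opening'],3))
E
python3 - <<'E'
from h import *
log(); go([459,330,260],rot([-.0495,-1,0],[0,0,-1]))
go([459,330,260],rot([0,-.707,.707],[0,-.707,-.707]))
E
```

```text
clk 0.1 q [ 1.305  0.379  1.735 -0.     1.029 -0.033] p [161.4 680.8 224.4] x [-0.973  0.231  0.   ] z [-0.    -0.001 -1.   ] F [ 0.4  0.7 -0.2] open 1.001
t [-370.5 -272.7  -35.4] r [-0.000e+00 -1.000e-01 -1.005e+02]
t [-370.5 -272.7  -35.4] r [ 40.3  31.8 -97.4]
```

{"method": "play_rows", "body": {"rows": [{"tx": -370,"ty": -273,"tz": -35,"rz": -70},{"tx": -370,"ty": -273,"tz": -35,"rz": -70},{"tx": -370,"ty": -273,"tz": -35,"rz": -70},{"tx": -370,"ty": -273,"tz": -35,"rz": -70},{"tx": -370,"ty": -273,"tz": -35,"rz": -70},{"tx": -370,"ty": -273,"tz": -35,"rz": -70},{"tx": -370,"ty": -273,"tz": -35,"rz": -70},{"tx": -370,"ty": -273,"tz": -35,"rz": -70},{"tx": -370,"ty": -273,"tz": -35,"rz": -70},{"tx": -370,"ty": -273,"tz": -35,"rz": -70},{"tx": -370,"ty": -273,"tz": -35,"rz": -70},{"tx": -370,"ty": -273,"tz": -35,"rz": -70}]}}

```text
$.rows[0]: bad value
```

```bash
python3 - <<'E'
from h import *
log(); go([459,350,260],rot([0,-.707,.707],[0,-.707,-.707]))
E
```

```text
clk 0.1 q [ 1.305  0.379  1.735 -0.     1.029 -0.033] p [161.4 680.8 224.4] x [-0.973  0.231  0.   ] z [-0.    -0.001 -1.   ] F [ 0.4  0.7 -0.2] open 1.001
t [-365.9 -253.3  -35.4] r [ 40.3  31.8 -97.4]
```

{"method": "play_rows", "body": {"rows": [{"tx": -370,"ty": -273,"tz": -35,"rx": 0,"ry": 0,"rz": -70,"gripper": 1},{"tx": -370,"ty": -273,"tz": -35,"rx": 0,"ry": 0,"rz": -70,"gripper": 1},{"tx": -370,"ty": -273,"tz": -35,"rx": 0,"ry": 0,"rz": -70,"gripper": 1},{"tx": -370,"ty": -273,"tz": -35,"rx": 0,"ry": 0,"rz": -70,"gripper": 1},{"tx": -370,"ty": -273,"tz": -35,"rx": 0,"ry": 0,"rz": -70,"gripper": 1},{"tx": -370,"ty": -273,"tz": -35,"rx": 0,"ry": 0,"rz": -70,"gripper": 1},{"tx": -370,"ty": -273,"tz": -35,"rx": 0,"ry": 0,"rz": -70,"gripper": 1},{"tx": -370,"ty": -273,"tz": -35,"rx": 0,"ry": 0,"rz": -70,"gripper": 1},{"tx": -370,"ty": -273,"tz": -35,"rx": 0,"ry": 0,"rz": -70,"gripper": 1},{"tx": -370,"ty": -273,"tz": -35,"rx": 0,"ry": 0,"rz": -70,"gripper": 1},{"tx": -370,"ty": -273,"tz": -35,"rx": 0,"ry": 0,"rz": -70,"gripper": 1},{"tx": -370,"ty": -273,"tz": -35,"rx": 0,"ry": 0,"rz": -70,"gripper": 1}]}}

```text
clock: 1.1
eef_pos: [460.6, 327.1, 260.2]
orientation: [-0.475, 0.88, -0.0, 0.0]
contact_force: [-0.5, 0.2, 0.4]
opening: 1.001
```

```bash
python3 - <<'E'
from h import *
log(); go([459,350,260],rot([0,-.707,.707],[0,-.707,-.707]))
E
```

```text
clk 1.1 q [ 5.770e-01  1.240e-01  1.988e+00 -1.000e-03  1.029e+00 -1.983e+00] p [460.6 327.1 260.2] x [-0.549 -0.836 -0.   ] z [ 0. -0. -1.] F [-0.5  0.2  0.4] open 1.001
t [-18.2  13.9   0.2] r [ 13.   43.7 -31.6]
```

{"method": "play_rows", "body": {"rows": [{"tx": -18,"ty": 14,"tz": 0,"rx": 13,"ry": 43.7,"rz": -31.6,"gripper": 1},{"tx": -18,"ty": 14,"tz": 0,"rx": 13,"ry": 43.7,"rz": -31.6,"gripper": 1},{"tx": -18,"ty": 14,"tz": 0,"rx": 13,"ry": 43.7,"rz": -31.6,"gripper": 1},{"tx": -18,"ty": 14,"tz": 0,"rx": 13,"ry": 43.7,"rz": -31.6,"gripper": 1},{"tx": -18,"ty": 14,"tz": 0,"rx": 13,"ry": 43.7,"rz": -31.6,"gripper": 1},{"tx": -18,"ty": 14,"tz": 0,"rx": 13,"ry": 43.7,"rz": -31.6,"gripper": 1},{"tx": -18,"ty": 14,"tz": 0,"rx": 13,"ry": 43.7,"rz": -31.6,"gripper": 1},{"tx": -18,"ty": 14,"tz": 0,"rx": 13,"ry": 43.7,"rz": -31.6,"gripper": 1},{"tx": -18,"ty": 14,"tz": 0,"rx": 13,"ry": 43.7,"rz": -31.6,"gripper": 1}]}}

```text
clock: 1.85
eef_pos: [455.8, 353.3, 258.0]
orientation: [0.654, -0.651, 0.271, 0.273]
contact_force: [-0.6, 0.8, 0.1]
opening: 0.999
```

```bash
python3 - <<'E'
from h import *
log(); go([459,300,120],rot([0,-.3,.95],[0,-.95,-.3]))
from scipy.optimize import least_squares
D=[eval(l) for l in open('log.txt')]
E
```

```text
clk 1.85 q [ 0.833  0.434  1.744 -0.498  1.602 -2.162] p [455.8 353.3 258. ] x [ 0.006 -0.703  0.711] z [-0.001 -0.711 -0.703] F [-0.6  0.8  0.1] open 0.999
t [-60.5  -3.7 135. ] r [-0.  27.2  0.4]
```

```bash
cat > kin.py <<'E'
from h import *
from scipy.optimize import least_squares
def T(r=None,t=(0,0,0)):
    M=np.eye(4); M[:3,3]=t
    if r is not None: M[:3,:3]=r.as_matrix()
    return M
def rz(a): return R.from_euler('z',a)
def ry(a): return R.from_euler('y',a)
def fk(q,p,s4=1,s6=1,full=False):
    a1,off,d1,L2,a3,L3,D,c=p
    A=T(rz(q[0]))@T(None,(a1,off,d1))@T(ry(q[1]))@T(None,(0,0,L2))@T(ry(q[2]))@T(None,(a3,0,L3))
    W=A@T(rz(s4*q[3]))@T(ry(q[4])); return (W@T(rz(s6*q[5]+c),(0,0,D)))
def fit():
    Dt=[eval(l) for l in open('log.txt')]; best=None
    for s4 in (1,-1):
      for s6 in (1,-1):
        for c in (0,np.pi/2,np.pi,-np.pi/2):
          p0=[50,20,300,450,0,450,250,c]
          def f(p):
            o=[]
            for q,e,w in Dt:
                M=fk(q,p,s4,s6); o+=list(M[:3,3]-e)+list(200*(R.from_matrix(M[:3,:3]).inv()*R.from_quat(w)).as_rotvec())
            return np.array(o+list((np.array(p[:7])-p0[:7])*1e-3))
          r=least_squares(f,p0)
          if best is None or r.cost<best[0]: best=(r.cost,r.x,s4,s6,f(r.x))
    return best
LIM=np.array([[-2.77,2.77],[-.74,2.19],[0,2.66],[-1.06,4.2],[.31,2.87],[-3.08,3.08]])
def ik(b,P,Rt,q0):
    def f(q):
        M=fk(q,b[1],b[2],b[3]); return np.r_[(M[:3,3]-P),200*(R.from_matrix(M[:3,:3]).inv()*Rt).as_rotvec()]
    r=least_squares(f,np.clip(q0,LIM[:,0]+.01,LIM[:,1]-.01),bounds=(LIM[:,0],LIM[:,1])); return r.x,np.abs(r.fun).max()
E
python3 - <<'E'
from kin import *
b=fit(); print(b[0],np.round(b[1],2),b[2:4],np.round(b[4],1))
q0=env.state()['joint_pos']
for y in (116,230):
  for az in (0,30,45):
    for e in (0,15,30,45):
      a,el=np.radians(az),np.radians(e)
      z=np.array([-np.sin(a)*np.cos(el),-np.cos(a)*np.cos(el),-np.sin(el)])
      P=np.array([459,116,95])-z*((y-116)); q,err=ik(b,P,rot([0,0,1],z),q0); print(y,az,e,np.round(q,2),round(err,1))
E
```

```text
0.019220941417199447 [4.0000e-02 2.3300e+01 3.1803e+02 5.5079e+02 4.1350e+01 6.0383e+02
 2.5776e+02 1.5700e+00] (1, 1) [-0.  -0.  -0.  -0.   0.   0.  -0.  -0.  -0.  -0.   0.   0.   0.   0.
 -0.  -0.  -0.  -0.   0.   0.   0.   0.  -0.   0.  -0.   0.   0.   0.1
  0.   0.2  0. ]
116 0 0 [ 0.64  0.87  1.92 -0.96  1.78 -1.86] 0.0
116 0 15 [ 0.63  0.73  1.97 -0.89  1.58 -1.92] 0.0
116 0 30 [ 0.6   0.6   2.03 -0.82  1.37 -1.99] 0.0
116 0 45 [ 0.53  0.48  2.09 -0.73  1.16 -2.11] 0.0
116 30 0 [ 0.49  0.92  1.74 -0.61  1.97 -1.84] 0.0
116 30 15 [ 0.48  0.8   1.8  -0.56  1.77 -1.86] 0.0
116 30 30 [ 0.46  0.68  1.87 -0.5   1.56 -1.89] 0.0
116 30 45 [ 0.42  0.55  1.95 -0.44  1.34 -1.94] 0.0
116 45 0 [ 0.4   0.94  1.68 -0.43  2.04 -1.78] 0.0
116 45 15 [ 0.4   0.83  1.74 -0.39  1.84 -1.79] 0.0
116 45 30 [ 0.38  0.7   1.82 -0.35  1.63 -1.8 ] 0.0
116 45 45 [ 0.36  0.58  1.91 -0.3   1.4  -1.83] 0.0
230 0 0 [ 0.78  0.92  1.76 -0.85  1.89 -1.91] 0.0
230 0 15 [ 0.77  0.74  1.84 -0.78  1.71 -1.97] 0.0
230 0 30 [ 0.73  0.57  1.91 -0.71  1.53 -2.05] 0.0
230 0 45 [ 0.65  0.39  1.99 -0.62  1.35 -2.16] 0.0
230 30 0 [ 0.57  1.01  1.52 -0.57  2.11 -1.89] 0.0
230 30 15 [ 0.56  0.85  1.6  -0.5   1.92 -1.9 ] 0.0
230 30 30 [ 0.54  0.68  1.7  -0.44  1.73 -1.92] 0.0
230 30 45 [ 0.49  0.51  1.81 -0.38  1.53 -1.97] 0.0
230 45 0 [ 0.45  1.04  1.44 -0.41  2.19 -1.82] 0.0
230 45 15 [ 0.45  0.89  1.52 -0.36  2.01 -1.82] 0.0
230 45 30 [ 0.43  0.72  1.62 -0.31  1.81 -1.83] 0.0
230 45 45 [ 0.41  0.55  1.75 -0.27  1.59 -1.85] 0.0
```

```bash
cat >> kin.py <<'E'
def zdir(az,e):
    a,el=np.radians(az),np.radians(e); return np.array([-np.sin(a)*np.cos(el),-np.cos(a)*np.cos(el),-np.sin(el)])
E
python3 - <<'E'
from kin import *
z=zdir(10,15); G=np.array([459,116,90]); print(z)
print(G+z*(8-115)); go(G+z*(8-115),rot([0,0,1],z))
E
```

```text
[-0.16773126 -0.95125124 -0.25881905]
[476.94724477 217.78388295 117.69363783]
t [ -4.3 -21.4 195. ] r [-8.8 29.6  5.4]
```

{"method": "play_rows", "body": {"rows": [{"tx": -4.3,"ty": -21.4,"tz": 195,"rx": -8.8,"ry": 29.6,"rz": 5.4,"gripper": 0.66},{"tx": -4.3,"ty": -21.4,"tz": 195,"rx": -8.8,"ry": 29.6,"rz": 5.4,"gripper": 0.66},{"tx": -4.3,"ty": -21.4,"tz": 195,"rx": -8.8,"ry": 29.6,"rz": 5.4,"gripper": 0.66},{"tx": -4.3,"ty": -21.4,"tz": 195,"rx": -8.8,"ry": 29.6,"rz": 5.4,"gripper": 0.66},{"tx": -4.3,"ty": -21.4,"tz": 195,"rx": -8.8,"ry": 29.6,"rz": 5.4,"gripper": 0.66},{"tx": -4.3,"ty": -21.4,"tz": 195,"rx": -8.8,"ry": 29.6,"rz": 5.4,"gripper": 0.66},{"tx": -4.3,"ty": -21.4,"tz": 195,"rx": -8.8,"ry": 29.6,"rz": 5.4,"gripper": 0.66},{"tx": -4.3,"ty": -21.4,"tz": 195,"rx": -8.8,"ry": 29.6,"rz": 5.4,"gripper": 0.66}]}}

```text
clock: 2.52
eef_pos: [478.4, 218.6, 119.8]
orientation: [-0.509, 0.612, -0.389, -0.463]
contact_force: [0.4, 0.3, 0.4]
opening: 0.662
```

```bash
python3 - <<'E'
from kin import *
log()
p,d=env.capture('wrist'); cv2.imwrite('pics/w1.png',p)
z=zdir(10,15); G=np.array([459,116,90]); go(G+z*8,rot([0,0,1],z))
E
```

```text
clk 2.5167 q [ 0.692  0.782  1.754 -0.686  1.771 -1.95 ] p [478.4 218.6 119.8] x [-0.052 -0.263  0.963] z [-0.171 -0.948 -0.268] F [0.4 0.3 0.4] open 0.662
t [ -0.9   1.  117.2] r [ 0.2  0.6 -0.3]
```

View pics/w1.png

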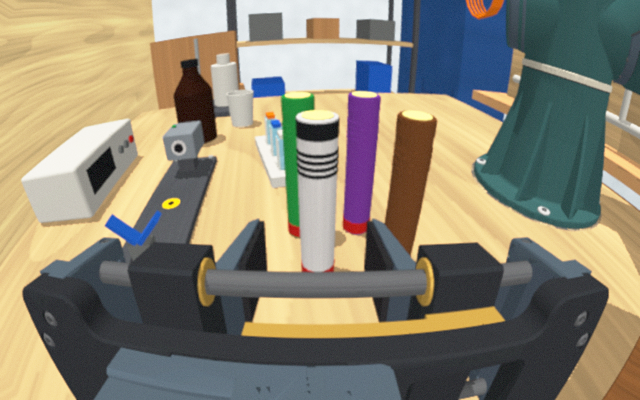

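```bash
python3 - <<'E'
from kin import *
for u,v,z in [(317.5,116,170),(317.5,268,3),(317.5,190,90)]: print(onz('wrist',u,v,z))
p=cv2.imread('pics/w1.png'); g=cv2.cvtColor(p,cv2.COLOR_BGR2HSV)
for v in (185,200,215,230): 
    row=g[v,285:350]; m=(row[:,1]<40); print(v,np.where(m)[0][[0,-1]]+285)
    u=(np.where(m)[0][[0,-1]]+285).mean()
    o,d=ray('wrist',u,v); print(o+d*(np.hypot(*(np.array([459,116])-o[:2]))/np.hypot(*d[:2])))
E
```

```text
[458.07640831 119.74581283 170.        ]
[456.81287511 113.12609314   3.        ]
[453.75959978  96.61360131  90.        ]
185 [285 335]
[463.93273821 115.15949113 106.58894566]
200 [299 335]
[457.90152507 116.20176535  91.09038476]
215 [300 334]
[457.91174435 116.19986368  74.69121658]
230 [301 334]
[457.44720595 116.28677513  57.16303344]
```

{"method": "play_rows", "body": {"rows": [{"tx": -0.5,"ty": 1,"tz": 35,"rx": 0,"ry": 0,"rz": 0,"gripper": 0.66},{"tx": -0.5,"ty": 2,"tz": 70,"rx": 0,"ry": 0,"rz": 0,"gripper": 0.66},{"tx": -0.5,"ty": 2,"tz": 95,"rx": 0,"ry": 0,"rz": 0,"gripper": 0.66},{"tx": -0.5,"ty": 2,"tz": 110,"rx": 0,"ry": 0,"rz": 0,"gripper": 0.66},{"tx": -0.5,"ty": 2,"tz": 116,"rx": 0,"ry": 0,"rz": 0,"gripper": 0.66},{"tx": -0.5,"ty": 2,"tz": 116,"rx": 0,"ry": 0,"rz": 0,"gripper": 0.66},{"tx": -0.5,"ty": 2,"tz": 116,"rx": 0,"ry": 0,"rz": 0,"gripper": 0.66}]}}

```text
clock: 3.15
eef_pos: [457.1, 109.7, 88.4]
orientation: [-0.509, 0.611, -0.39, -0.464]
contact_force: [-0.2, 0.5, 0.3]
opening: 0.659
```

```bash
python3 - <<'E'
from kin import *
log()
p,d=env.capture('wrist'); cv2.imwrite('pics/w2.png',p)
z=zdir(10,15); G=np.array([458,117,90]); go(G+z*8,rot([0,0,1],z))
E
```

```text
clk 3.15 q [ 0.578  0.763  1.916 -0.78   1.627 -1.897] p [457.1 109.7  88.4] x [-0.052 -0.261  0.964] z [-0.17  -0.949 -0.266] F [-0.2  0.5  0.3] open 0.659
t [-0.2  0.4  0.6] r [ 0.1  0.4 -0.3]
```

View pics/w2.png

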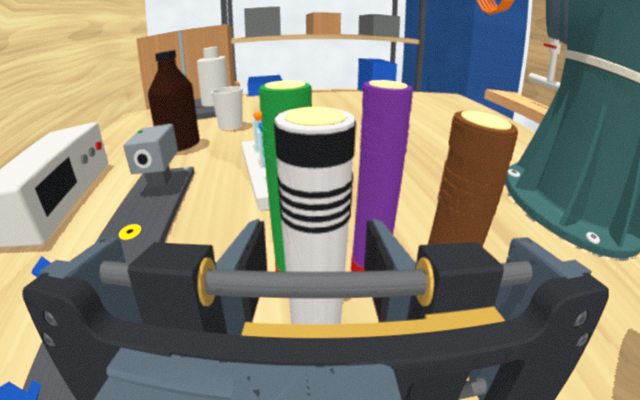

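The lamp (lens at 316,117) stands centred between the fingers, so I close on it.

{"method": "play_rows", "body": {"newtons": 30, "rows": [{"tx": 0,"ty": 0,"tz": 0,"rx": 0,"ry": 0,"rz": 0,"gripper": 0.3},{"tx": 0,"ty": 0,"tz": 0,"rx": 0,"ry": 0,"rz": 0,"gripper": 0.3},{"tx": 0,"ty": 0,"tz": 0,"rx": 0,"ry": 0,"rz": 0,"gripper": 0.2},{"tx": 0,"ty": 0,"tz": 0,"rx": 0,"ry": 0,"rz": 0,"gripper": 0.2},{"tx": 0,"ty": 0,"tz": 0,"rx": 0,"ry": 0,"rz": 0,"gripper": 0.2},{"tx": 0,"ty": 0,"tz": 0,"rx": 0,"ry": 0,"rz": 0,"gripper": 0.2},{"tx": 0,"ty": 0,"tz": 0,"rx": 0,"ry": 0,"rz": 0,"gripper": 0.2},{"tx": 0,"ty": 0,"tz": 0,"rx": 0,"ry": 0,"rz": 0,"gripper": 0.2}]}}

```text
clock: 3.87
eef_pos: [456.3, 108.5, 87.7]
orientation: [-0.509, 0.611, -0.39, -0.464]
contact_force: [0.6, 0.9, 0.5]
opening: 0.359
```

```bash
python3 - <<'E'
from kin import *
log()
s=env.state(); z=R.from_quat(s['orientation']).as_matrix()[:,2]
P=s['eef_pos']+np.array([0,0,130]); go(P,rot([0,0,1],zdir(10,15)))
P2=np.array([600,200,230]); go(P2,rot([-.05,-1,0.3],[-0.01,-.259,-.966]))
E
```

```text
clk 3.8667 q [ 0.577  0.764  1.918 -0.781  1.626 -1.897] p [456.3 108.5  87.7] x [-0.05  -0.26   0.964] z [-0.17  -0.949 -0.265] F [0.6 0.9 0.5] open 0.359
t [125.4  -0.4 -34.4] r [ 0.2  0.4 -0.2]
t [ 106.2 -125.6 -149. ] r [  5.5 -59.6  -5.5]
```

{"method": "play_rows", "body": {"rows": [{"tx": 15,"ty": 0,"tz": -4,"rx": 0,"ry": 0,"rz": 0,"gripper": 0.2},{"tx": 40,"ty": 0,"tz": -11,"rx": 0,"ry": 0,"rz": 0,"gripper": 0.2},{"tx": 75,"ty": 0,"tz": -21,"rx": 0,"ry": 0,"rz": 0,"gripper": 0.2},{"tx": 110,"ty": 0,"tz": -30,"rx": 0,"ry": 0,"rz": 0,"gripper": 0.2},{"tx": 145,"ty": 0,"tz": -40,"rx": 0,"ry": 0,"rz": 0,"gripper": 0.2},{"tx": 165,"ty": 0,"tz": -45,"rx": 0,"ry": 0,"rz": 0,"gripper": 0.2},{"tx": 165,"ty": 0,"tz": -45,"rx": 0,"ry": 0,"rz": 0,"gripper": 0.2}]}}

```text
clock: 4.45
eef_pos: [456.5, 108.8, 262.2]
orientation: [-0.509, 0.612, -0.39, -0.462]
contact_force: [0.6, 0.4, -2.2]
opening: 0.368
```

```bash
python3 - <<'E'
from kin import *
log()
p,d=env.capture('wrist'); cv2.imwrite('pics/w3.png',p)
b=fit(); print(b[0])
ox=np.array([-.0495,-.9988,0]); C=np.array([657.2,133.5,65])
# lamp frame in tool: lamp axis = world z at grasp; centre = G - 5 along axis
Rg=rot([0,0,1],zdir(10,15)); # tool in lamp: lamp frame z=axis
Rl=R.from_matrix(np.column_stack([Rg.as_matrix()[:,1],np.cross([0,0,1],Rg.as_matrix()[:,1]),[0,0,1]])) # lamp frame: x=jaw dir, z=axis
# placed lamp: z=ox, x=jaw dir horizontal = tool y
jw=np.cross([0,0,-1],ox)
Rp=R.from_matrix(np.column_stack([jw,np.cross(ox,jw),ox]))
Rt=Rp*Rl.inv()*Rg; print(np.round(Rt.as_matrix(),3))
z=Rt.as_matrix()[:,2]
for h in (100,0):
    P=C+4.8*ox+8*z+[0,0,h]; print(P,ik(b,P,Rt,env.state()['joint_pos'])); go(P,Rt)
E
```

```text
clk 4.45 q [ 0.577  0.459  1.961 -0.808  1.807 -2.082] p [456.5 108.8 262.2] x [-0.054 -0.263  0.963] z [-0.169 -0.948 -0.268] F [ 0.6  0.4 -2.2] open 0.368
0.019229032117736748
[[-0.048 -0.999  0.013]
 [-0.965  0.049  0.259]
 [-0.259  0.    -0.966]]
[657.06488969 130.77377425 157.27259339] (array([ 0.09832387,  0.40432657,  1.84773269,  0.23581832,  0.87357511,
       -3.08      ]), np.float64(15.839514411363892))
t [-115.4 -193.4  -27.9] r [  3.8 -89.4  -7.3]
[657.06488969 130.77377425  57.27259339] (array([ 0.1105103 ,  0.5469881 ,  1.85765085,  0.22750077,  0.72358723,
       -3.08      ]), np.float64(21.9075277703319))
t [-211.8 -192.8   -1.1] r [  3.8 -89.4  -7.3]
```

View pics/w3.png

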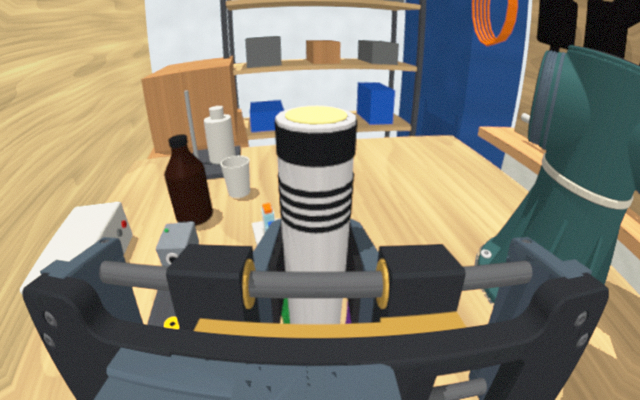

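```bash
cat >> kin.py <<'E'
def placeR(ox,phi,e=15):
    Rg=rot([0,0,1],zdir(10,e)); g=Rg.as_matrix()[:,1]
    Rl=R.from_matrix(np.column_stack([g,np.cross([0,0,1],g),[0,0,1]]))
    jw=np.cross([0,0,-1],ox)
    Rp=R.from_matrix(np.column_stack([jw,np.cross(ox,jw),ox]))
    return R.from_rotvec(np.radians(phi)*np.array(ox))*Rp*Rl.inv()*Rg
E
python3 - <<'E'
from kin import *
b=fit(); ox=np.array([-.0495,-.9988,0])/np.hypot(.0495,.9988); C=np.array([657.2,133.5,65])
for phi in (-40,-30,-20,-10,0,10,20,30,40):
  Rt=placeR(ox,phi); z=Rt.as_matrix()[:,2]
  for h in (110,0):
    P=C+4.8*ox+8*z+[0,0,h]
    best=min((ik(b,P,Rt,q0) for q0 in ([.3,.4,1.8,-.3,.9,-2.6],[.1,.5,1.85,3,.9,0.],[.1,.5,1.85,1,.9,2.8])),key=lambda r:r[1])
    print(phi,h,np.round(z,2),np.round(best[0],2),round(best[1],1))
E
```

```text
-40 110 [-0.61  0.29 -0.74] [ 0.04  0.68  1.52  0.32  1.62 -3.05] 0.0
-40 0 [-0.61  0.29 -0.74] [ 0.04  0.82  1.51  0.32  1.49 -3.08] 2.5
-30 110 [-0.47  0.28 -0.84] [ 0.05  0.6   1.6   0.31  1.45 -3.08] 2.4
-30 0 [-0.47  0.28 -0.84] [ 0.05  0.74  1.6   0.3   1.31 -3.08] 9.1
-20 110 [-0.32  0.27 -0.91] [ 0.06  0.53  1.68  0.29  1.27 -3.08] 8.1
-20 0 [-0.32  0.27 -0.91] [0.05 0.67 1.69 0.33 1.12 3.08] 1.7
-10 110 [-0.15  0.27 -0.95] [0.05 0.46 1.77 0.33 1.08 3.08] 1.9
-10 0 [-0.15  0.27 -0.95] [0.06 0.61 1.78 0.35 0.93 3.03] 0.0
0 110 [ 0.01  0.26 -0.97] [0.06 0.39 1.85 0.34 0.89 3.04] 0.0
0 0 [ 0.01  0.26 -0.97] [0.06 0.55 1.87 0.4  0.73 2.96] 0.0
10 110 [ 0.18  0.25 -0.95] [0.07 0.34 1.94 0.38 0.69 2.96] 0.0
10 0 [ 0.18  0.25 -0.95] [0.07 0.51 1.95 0.49 0.53 2.83] 0.0
20 110 [ 0.34  0.24 -0.91] [0.08 0.3  2.02 0.48 0.49 2.84] 0.0
20 0 [ 0.34  0.24 -0.91] [0.08 0.48 2.03 0.73 0.33 2.56] 0.0
30 110 [ 0.5   0.23 -0.84] [0.08 0.28 2.1  0.73 0.31 2.55] 2.9
30 0 [ 0.5   0.23 -0.84] [0.04 0.49 2.1  1.51 0.31 1.71] 18.4
40 110 [ 0.63  0.23 -0.74] [0.04 0.29 2.18 1.75 0.31 1.45] 20.3
40 0 [ 0.63  0.23 -0.74] [0.09 0.49 2.17 2.53 0.31 0.7 ] 2.0
```

The lamp is held, standing straight (lens 316,117). Laying it with a 15° lean would put joint 6 past -3.08. The mirrored solution at j6≈+2.8 fits, so I'll turn the tool down and spin the wrist up high.

```bash
python3 - <<'E'
from kin import *
b=fit();q=env.state()['joint_pos']
P=np.array([560,110,330])
for h in (230,180,100,20,-60):
    a=np.radians(h); Rt=rot([np.cos(a),np.sin(a),0],[0,0,-1]); q,e=ik(b,P,Rt,q); print(h,np.round(q,2),round(e,1))
a=np.radians(230); go(P,rot([np.cos(a),np.sin(a),0],[0,0,-1]))
E
```

```text
230 [ 0.15  0.06  1.92  0.    1.16 -2.29] 0.0
180 [ 0.15  0.06  1.92 -0.    1.16 -1.42] 0.0
100 [ 0.15  0.06  1.92 -0.    1.16 -0.02] 0.0
20 [ 0.15  0.06  1.92 -0.    1.16  1.37] 0.0
-60 [ 0.15  0.06  1.92 -0.    1.16  2.77] 0.0
t [  61.6 -102.5  -37.8] r [-19.6 -72.6  25.2]
```

{"method": "play_rows", "body": {"rows": [{"tx": 62,"ty": -102,"tz": -38,"rx": -19.6,"ry": -72.6,"rz": 25.2,"gripper": 0.2},{"tx": 62,"ty": -102,"tz": -38,"rx": -19.6,"ry": -72.6,"rz": 25.2,"gripper": 0.2},{"tx": 62,"ty": -102,"tz": -38,"rx": -19.6,"ry": -72.6,"rz": 25.2,"gripper": 0.2},{"tx": 62,"ty": -102,"tz": -38,"rx": -19.6,"ry": -72.6,"rz": 25.2,"gripper": 0.2},{"tx": 62,"ty": -102,"tz": -38,"rx": -19.6,"ry": -72.6,"rz": 25.2,"gripper": 0.2},{"tx": 62,"ty": -102,"tz": -38,"rx": -19.6,"ry": -72.6,"rz": 25.2,"gripper": 0.2},{"tx": 62,"ty": -102,"tz": -38,"rx": -19.6,"ry": -72.6,"rz": 25.2,"gripper": 0.2},{"tx": 62,"ty": -102,"tz": -38,"rx": -19.6,"ry": -72.6,"rz": 25.2,"gripper": 0.2},{"tx": 62,"ty": -102,"tz": -38,"rx": -19.6,"ry": -72.6,"rz": 25.2,"gripper": 0.2},{"tx": 62,"ty": -102,"tz": -38,"rx": -19.6,"ry": -72.6,"rz": 25.2,"gripper": 0.2},{"tx": 62,"ty": -102,"tz": -38,"rx": -19.6,"ry": -72.6,"rz": 25.2,"gripper": 0.2},{"tx": 62,"ty": -102,"tz": -38,"rx": -19.6,"ry": -72.6,"rz": 25.2,"gripper": 0.2}]}}

```text
clock: 5.5
eef_pos: [558.5, 108.8, 327.4]
orientation: [-0.42, 0.907, 0.002, -0.001]
contact_force: [-0.1, -0.5, -2.0]
opening: 0.368
```

{"method": "play_rows", "body": {"rows": [{"tx": 0,"ty": 0,"tz": 0,"rx": 0,"ry": 0,"rz": 80,"gripper": 0.2},{"tx": 0,"ty": 0,"tz": 0,"rx": 0,"ry": 0,"rz": 80,"gripper": 0.2},{"tx": 0,"ty": 0,"tz": 0,"rx": 0,"ry": 0,"rz": 80,"gripper": 0.2},{"tx": 0,"ty": 0,"tz": 0,"rx": 0,"ry": 0,"rz": 80,"gripper": 0.2},{"tx": 0,"ty": 0,"tz": 0,"rx": 0,"ry": 0,"rz": 80,"gripper": 0.2},{"tx": 0,"ty": 0,"tz": 0,"rx": 0,"ry": 0,"rz": 80,"gripper": 0.2},{"tx": 0,"ty": 0,"tz": 0,"rx": 0,"ry": 0,"rz": 80,"gripper": 0.2},{"tx": 0,"ty": 0,"tz": 0,"rx": 0,"ry": 0,"rz": 80,"gripper": 0.2},{"tx": 0,"ty": 0,"tz": 0,"rx": 0,"ry": 0,"rz": 80,"gripper": 0.2},{"tx": 0,"ty": 0,"tz": 0,"rx": 0,"ry": 0,"rz": 80,"gripper": 0.2},{"tx": 0,"ty": 0,"tz": 0,"rx": 0,"ry": 0,"rz": 80,"gripper": 0.2},{"tx": 0,"ty": 0,"tz": 0,"rx": 0,"ry": 0,"rz": 80,"gripper": 0.2}]}}

```text
clock: 6.5
eef_pos: [559.0, 110.2, 327.0]
orientation: [0.261, 0.965, -0.003, -0.003]
contact_force: [0.5, -0.2, -1.2]
opening: 0.366
```

```bash
python3 -c "
from h import *
log()"
```

```text
clk 6.5 q [ 0.155  0.066  1.923 -0.004  1.161 -0.885] p [559.  110.2 327. ] x [-0.863  0.505  0.004] z [-0.008 -0.005 -1.   ] F [ 0.5 -0.2 -1.2] open 0.366
```

Two more turns of 80° each in the same direction.

{"method": "play_rows", "body": {"rows": [{"tx": 0,"ty": 0,"tz": 0,"rx": 0,"ry": 0,"rz": 80,"gripper": 0.2},{"tx": 0,"ty": 0,"tz": 0,"rx": 0,"ry": 0,"rz": 80,"gripper": 0.2},{"tx": 0,"ty": 0,"tz": 0,"rx": 0,"ry": 0,"rz": 80,"gripper": 0.2},{"tx": 0,"ty": 0,"tz": 0,"rx": 0,"ry": 0,"rz": 80,"gripper": 0.2},{"tx": 0,"ty": 0,"tz": 0,"rx": 0,"ry": 0,"rz": 80,"gripper": 0.2},{"tx": 0,"ty": 0,"tz": 0,"rx": 0,"ry": 0,"rz": 80,"gripper": 0.2},{"tx": 0,"ty": 0,"tz": 0,"rx": 0,"ry": 0,"rz": 80,"gripper": 0.2},{"tx": 0,"ty": 0,"tz": 0,"rx": 0,"ry": 0,"rz": 80,"gripper": 0.2},{"tx": 0,"ty": 0,"tz": 0,"rx": 0,"ry": 0,"rz": 80,"gripper": 0.2},{"tx": 0,"ty": 0,"tz": 0,"rx": 0,"ry": 0,"rz": 80,"gripper": 0.2},{"tx": 0,"ty": 0,"tz": 0,"rx": 0,"ry": 0,"rz": 80,"gripper": 0.2},{"tx": 0,"ty": 0,"tz": 0,"rx": 0,"ry": 0,"rz": 80,"gripper": 0.2}]}}

```text
clock: 7.5
eef_pos: [559.1, 110.2, 327.7]
orientation: [0.82, 0.573, -0.004, -0.0]
contact_force: [0.1, -0.3, -3.1]
opening: 0.369
```

{"method": "play_rows", "body": {"rows": [{"tx": 0,"ty": 0,"tz": 0,"rx": 0,"ry": 0,"rz": 80,"gripper": 0.2},{"tx": 0,"ty": 0,"tz": 0,"rx": 0,"ry": 0,"rz": 80,"gripper": 0.2},{"tx": 0,"ty": 0,"tz": 0,"rx": 0,"ry": 0,"rz": 80,"gripper": 0.2},{"tx": 0,"ty": 0,"tz": 0,"rx": 0,"ry": 0,"rz": 80,"gripper": 0.2},{"tx": 0,"ty": 0,"tz": 0,"rx": 0,"ry": 0,"rz": 80,"gripper": 0.2},{"tx": 0,"ty": 0,"tz": 0,"rx": 0,"ry": 0,"rz": 80,"gripper": 0.2},{"tx": 0,"ty": 0,"tz": 0,"rx": 0,"ry": 0,"rz": 80,"gripper": 0.2},{"tx": 0,"ty": 0,"tz": 0,"rx": 0,"ry": 0,"rz": 80,"gripper": 0.2},{"tx": 0,"ty": 0,"tz": 0,"rx": 0,"ry": 0,"rz": 80,"gripper": 0.2},{"tx": 0,"ty": 0,"tz": 0,"rx": 0,"ry": 0,"rz": 80,"gripper": 0.2},{"tx": 0,"ty": 0,"tz": 0,"rx": 0,"ry": 0,"rz": 80,"gripper": 0.2},{"tx": 0,"ty": 0,"tz": 0,"rx": 0,"ry": 0,"rz": 80,"gripper": 0.2}]}}

```text
clock: 8.5
eef_pos: [559.2, 110.1, 328.1]
orientation: [0.996, -0.087, -0.003, 0.002]
contact_force: [-0.1, 0.3, -1.7]
opening: 0.366
```

```bash
python3 - <<'E'
from kin import *
log()
b=fit(); ox=np.array([-.0495,-.9988,0]); C=np.array([657.2,133.5,65])
for phi in (8,):
  Rt=placeR(ox,phi); z=Rt.as_matrix()[:,2]
  for h in (130,0):
    P=C+4.8*ox+8*z+[0,0,h]; q,e=ik(b,P,Rt,env.state()['joint_pos']); print(phi,h,np.round(q,2),round(e,1)); go(P,Rt)
E
```

```text
clk 8.5 q [ 0.155  0.064  1.923 -0.003  1.161  1.902] p [559.2 110.1 328.1] x [ 0.985 -0.174 -0.005] z [-0.005 -0.004 -1.   ] F [-0.1  0.3 -1.7] open 0.366
8 130 [0.07 0.32 1.92 0.36 0.77 3.  ] 0.0
t [ 94.5 -38.1 140.1] r [17.7 -6.5 81.1]
8 0 [0.07 0.52 1.94 0.47 0.57 2.86] 0.0
t [ 95.1 -38.7 270.1] r [17.7 -6.5 81.1]
```

{"method": "play_rows", "body": {"rows": [{"tx": 94,"ty": -38,"tz": 140,"rx": 17.7,"ry": -6.5,"rz": 81.1,"gripper": 0.2},{"tx": 94,"ty": -38,"tz": 140,"rx": 17.7,"ry": -6.5,"rz": 81.1,"gripper": 0.2},{"tx": 94,"ty": -38,"tz": 140,"rx": 17.7,"ry": -6.5,"rz": 81.1,"gripper": 0.2},{"tx": 94,"ty": -38,"tz": 140,"rx": 17.7,"ry": -6.5,"rz": 81.1,"gripper": 0.2},{"tx": 94,"ty": -38,"tz": 140,"rx": 17.7,"ry": -6.5,"rz": 81.1,"gripper": 0.2},{"tx": 94,"ty": -38,"tz": 140,"rx": 17.7,"ry": -6.5,"rz": 81.1,"gripper": 0.2},{"tx": 94,"ty": -38,"tz": 140,"rx": 17.7,"ry": -6.5,"rz": 81.1,"gripper": 0.2},{"tx": 94,"ty": -38,"tz": 140,"rx": 17.7,"ry": -6.5,"rz": 81.1,"gripper": 0.2},{"tx": 94,"ty": -38,"tz": 140,"rx": 17.7,"ry": -6.5,"rz": 81.1,"gripper": 0.2},{"tx": 94,"ty": -38,"tz": 140,"rx": 17.7,"ry": -6.5,"rz": 81.1,"gripper": 0.2},{"tx": 94,"ty": -38,"tz": 140,"rx": 17.7,"ry": -6.5,"rz": 81.1,"gripper": 0.2},{"tx": 94,"ty": -38,"tz": 140,"rx": 17.7,"ry": -6.5,"rz": 81.1,"gripper": 0.2}]}}

```text
clock: 9.5
eef_pos: [657.6, 130.8, 187.6]
orientation: [-0.689, 0.71, 0.04, 0.143]
contact_force: [-0.9, -0.0, -1.6]
opening: 0.367
```

```bash
python3 - <<'E'
from kin import *
log()
p,d=env.capture('wrist'); cv2.imwrite('pics/w4.png',p)
q,_=env.capture('scene'); cv2.imwrite('pics/s4.png',q)
c=cv2.resize(q[170:290,230:420],None,fx=2,fy=2,interpolation=cv2.INTER_CUBIC)
o=np.zeros((640,640,3),np.uint8); o[:400]=p; o[400:,:380]=c; o=cv2.resize(o,(600,600)); cv2.imwrite('pics/v4.png',o)
E
```

```text
clk 9.5 q [0.068 0.322 1.917 0.358 0.765 2.997] p [657.6 130.8 187.6] x [-0.01  -0.966 -0.258] z [ 0.148  0.253 -0.956] F [-0.9 -0.  -1.6] open 0.367
```

View pics/v4.png

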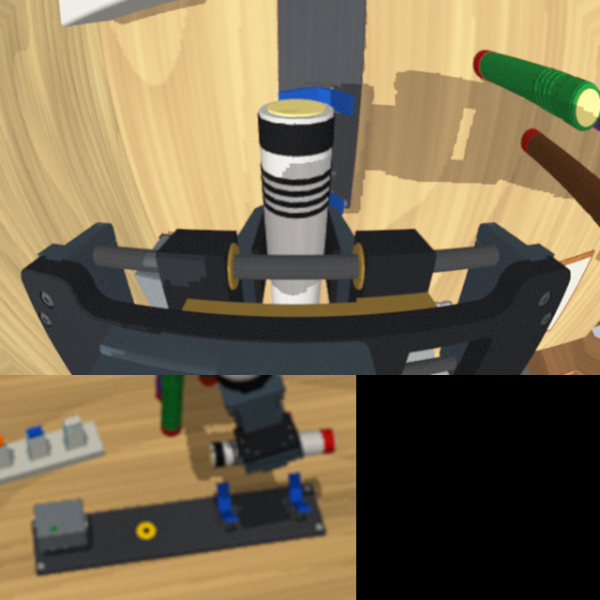

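```bash
python3 - <<'E'
from kin import *
p=cv2.imread('pics/w4.png'); g=cv2.cvtColor(p,cv2.COLOR_BGR2HSV)
L,Rr=[],[]
for v in range(5,90,8):
    m=np.where((g[v,:,2]<110)&(g[v,:,1]<90))[0]; m=m[(m>280)&(m<405)]
    a,b=onz('wrist',m[0]-.5,v,12),onz('wrist',m[-1]+.5,v,12); L.append(a);Rr.append(b)
    print(v,m[0],m[-1],np.round(a[:2],1),np.round(b[:2],1),np.round((a+b)[:2]/2,1))
m=cv2.inRange(g,(105,150,60),(125,255,255)); k,l,st,c=cv2.connectedComponentsWithStats(m)
for i in range(1,k):
    if st[i,4]>15:
        ys,xs=np.where(l==i); e=[xs.argmin(),xs.argmax()]
        print(st[i],[(xs[j],ys[j],np.round(onz('wrist',xs[j],ys[j],70)[:2],1)) for j in e])
E
```

```text
5 297 389 [693.  -15.4] [605.4 -13.6] [649.2 -14.5]
13 297 389 [693.4  -7.3] [605.6  -5.6] [649.5  -6.4]
21 297 389 [693.8   0.8] [605.7   2.3] [649.7   1.6]
29 297 388 [694.3   8.9] [606.7  10.2] [650.5   9.6]
37 297 388 [694.7  17. ] [606.7  18.1] [650.7  17.6]
45 297 388 [695.2  25.1] [606.7  26. ] [651.   25.6]
53 298 387 [694.7  33.3] [607.6  34. ] [651.2  33.6]
61 298 386 [695.2  41.4] [608.5  42. ] [651.9  41.7]
69 298 386 [695.7  49.6] [608.5  50. ] [652.1  49.8]
77 298 385 [696.2  57.8] [609.3  58. ] [652.7  57.9]
85 298 385 [696.7  66.1] [609.2  66.1] [652.9  66.1]
[ 298   93   80   30 1187] [(np.int64(298), np.int64(98), array([685. ,  67.4])), (np.int64(377), np.int64(101), array([620.3,  69.9]))]
[350 205  17  23 232] [(np.int64(350), np.int64(216), array([641.8, 181.8])), (np.int64(366), np.int64(213), array([626.4, 177.7]))]
```

```bash
python3 - <<'E'
from kin import *
s=env.state(); M=R.from_quat(s['orientation']).as_matrix()
p=cv2.imread('pics/w4.png'); g=cv2.cvtColor(p,cv2.COLOR_BGR2HSV)
m=cv2.inRange(g[95:135,270:365],(20,40,120),(35,170,255)); m=cv2.morphologyEx(m,cv2.MORPH_OPEN,np.ones((3,3)))
k,l,st,c=cv2.connectedComponentsWithStats(m); i=1+st[1:,4].argmax(); u,v=c[i]+[270,95]; print(st[i],u,v)
ax=np.array([np.cos(np.radians(15)),0,-np.sin(np.radians(15))]); G=np.array([0,0,-8.])
o,d=ray('wrist',u,v); o=M.T@(o-s['eef_pos']); d=M.T@d
A=np.column_stack([ax,-d]); r=np.linalg.lstsq(A,o-G,rcond=None)[0]; print('s lens',r[0],'miss',G+ax*r[0]-o-d*r[1])
ox=np.array([-.048,-.9988,0]); C=np.array([656.8,133.3,65]); Rt=placeR(ox,8); z=Rt.as_matrix()[:,2]
for h in (30,6,0): P=C+4.8*ox+8*z+[0,0,h]; go(P,Rt)
E
```

```text
[   0    0   78   40 1473] 303.33604887983705 112.19212491513917
s lens 81.79821631381844 miss [0.04382071 4.45303969 0.16354113]
t [26.  13.7 95.9] r [-0.   0.1  0.2]
t [ 32.1  17.1 118.8] r [-0.   0.1  0.2]
t [ 33.7  17.9 124.6] r [-0.   0.1  0.2]
```

{"method": "play_rows", "body": {"rows": [{"tx": 9,"ty": 5,"tz": 33,"rx": 0,"ry": 0,"rz": 0,"gripper": 0.2},{"tx": 18,"ty": 10,"tz": 66,"rx": 0,"ry": 0,"rz": 0,"gripper": 0.2},{"tx": 26,"ty": 13.7,"tz": 96,"rx": 0,"ry": 0,"rz": 0,"gripper": 0.2},{"tx": 30,"ty": 16,"tz": 110,"rx": 0,"ry": 0,"rz": 0,"gripper": 0.2},{"tx": 31.5,"ty": 16.9,"tz": 117,"rx": 0,"ry": 0,"rz": 0,"gripper": 0.2},{"tx": 31.5,"ty": 16.9,"tz": 117,"rx": 0,"ry": 0,"rz": 0,"gripper": 0.2},{"tx": 31.5,"ty": 16.9,"tz": 117,"rx": 0,"ry": 0,"rz": 0,"gripper": 0.2}]}}

```text
clock: 10.18
eef_pos: [659.2, 131.1, 67.2]
orientation: [-0.689, 0.709, 0.039, 0.143]
contact_force: [-0.0, 0.8, -2.3]
opening: 0.366
```

```bash
python3 - <<'E'
from kin import *
log()
p,d=env.capture('wrist'); cv2.imwrite('pics/w5.png',p)
q,_=env.capture('scene'); c=cv2.resize(q[170:290,230:420],None,fx=4,fy=4,interpolation=cv2.INTER_CUBIC); cv2.imwrite('pics/s5.png',c)
ox=np.array([-.048,-.9988,0]); C=np.array([656.8,133.3,65]); Rt=placeR(ox,8); z=Rt.as_matrix()[:,2]
for h in (6,0): P=C+4.8*ox+8*z+[0,0,h]; go(P,Rt)
E
```

```text
clk 10.1833 q [0.068 0.502 1.937 0.459 0.58  2.868] p [659.2 131.1  67.2] x [-0.009 -0.966 -0.258] z [ 0.149  0.253 -0.956] F [-0.   0.8 -2.3] open 0.366
t [1.7 2.5 4.1] r [-0.2  0.1  0. ]
t [3.2 3.3 9.8] r [-0.2  0.1  0. ]
```

View pics/s5.png

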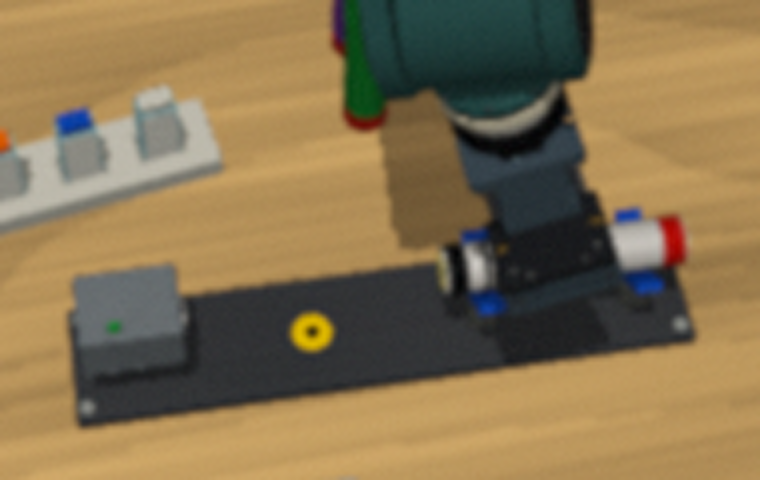

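The lamp is over both saddles, with the lens (445,270) towards the detector and the red tail (670,240). I'm lowering the last 10 mm gently.

{"method": "play_rows", "body": {"rows": [{"tx": 1,"ty": 2.5,"tz": 3,"rx": 0,"ry": 0,"rz": 0,"gripper": 0.2},{"tx": 2,"ty": 3,"tz": 6,"rx": 0,"ry": 0,"rz": 0,"gripper": 0.2},{"tx": 2.5,"ty": 3.2,"tz": 7.5,"rx": 0,"ry": 0,"rz": 0,"gripper": 0.2},{"tx": 2.8,"ty": 3.2,"tz": 8.5,"rx": 0,"ry": 0,"rz": 0,"gripper": 0.2},{"tx": 2.8,"ty": 3.2,"tz": 8.5,"rx": 0,"ry": 0,"rz": 0,"gripper": 0.2},{"tx": 2.8,"ty": 3.2,"tz": 8.5,"rx": 0,"ry": 0,"rz": 0,"gripper": 0.2}]}}

```text
clock: 10.78
eef_pos: [657.8, 130.5, 57.9]
orientation: [-0.688, 0.71, 0.039, 0.144]
contact_force: [4.3, 0.9, 4.9]
opening: 0.366
```

Contact is on the -x flank only (Fx +4, Fz +5), so I shift about 1.5 mm to +x and settle.

{"method": "play_rows", "body": {"rows": [{"tx": 0,"ty": -1,"tz": 0,"rx": 0,"ry": 0,"rz": 0,"gripper": 0.2},{"tx": 0,"ty": -1.5,"tz": 0.3,"rx": 0,"ry": 0,"rz": 0,"gripper": 0.2},{"tx": 0,"ty": -1.5,"tz": 0.6,"rx": 0,"ry": 0,"rz": 0,"gripper": 0.2},{"tx": 0,"ty": -1.5,"tz": 0.6,"rx": 0,"ry": 0,"rz": 0,"gripper": 0.2}]}}

```text
clock: 11.12
eef_pos: [658.4, 130.5, 57.3]
orientation: [-0.688, 0.71, 0.04, 0.143]
contact_force: [-2.0, -3.3, 13.0]
opening: 0.365
```

Both flanks now carry the load (Fz 13, Fx -2), so I let go.

{"method": "play_rows", "body": {"rows": [{"tx": 0,"ty": 0,"tz": -0.3,"rx": 0,"ry": 0,"rz": 0,"gripper": 0.4},{"tx": 0,"ty": 0,"tz": -0.3,"rx": 0,"ry": 0,"rz": 0,"gripper": 0.45},{"tx": 0,"ty": 0,"tz": -0.3,"rx": 0,"ry": 0,"rz": 0,"gripper": 0.55},{"tx": 0,"ty": 0,"tz": -0.3,"rx": 0,"ry": 0,"rz": 0,"gripper": 0.65},{"tx": 0,"ty": 0,"tz": -0.3,"rx": 0,"ry": 0,"rz": 0,"gripper": 0.65},{"tx": 0,"ty": 0,"tz": -0.3,"rx": 0,"ry": 0,"rz": 0,"gripper": 0.65}]}}

```text
clock: 11.62
eef_pos: [657.8, 130.5, 56.6]
orientation: [-0.688, 0.71, 0.04, 0.143]
contact_force: [-0.3, -0.2, -0.0]
opening: 0.652
```

{"method": "play_rows", "body": {"rows": [{"tx": 0,"ty": 0,"tz": -10,"rx": 0,"ry": 0,"rz": 0,"gripper": 0.65},{"tx": 0,"ty": 0,"tz": -25,"rx": 0,"ry": 0,"rz": 0,"gripper": 0.65},{"tx": 0,"ty": 0,"tz": -50,"rx": 0,"ry": 0,"rz": 0,"gripper": 0.65},{"tx": 0,"ty": 0,"tz": -85,"rx": 0,"ry": 0,"rz": 0,"gripper": 0.65},{"tx": 0,"ty": 0,"tz": -120,"rx": 0,"ry": 0,"rz": 0,"gripper": 0.65},{"tx": 0,"ty": 0,"tz": -150,"rx": 0,"ry": 0,"rz": 0,"gripper": 0.65},{"tx": 0,"ty": 0,"tz": -150,"rx": 0,"ry": 0,"rz": 0,"gripper": 0.65}]}}

```text
clock: 12.2
eef_pos: [637.7, 91.4, 206.9]
orientation: [-0.688, 0.71, 0.037, 0.146]
contact_force: [1.5, -0.3, 0.9]
opening: 0.65
```

```bash
python3 - <<'E'
from kin import *
log()
p,d=env.capture('wrist'); cv2.imwrite('pics/w6.png',p)
E
```

```text
clk 12.2 q [0.005 0.259 1.96  0.362 0.793 2.939] p [637.7  91.4 206.9] x [-0.01  -0.966 -0.258] z [ 0.156  0.253 -0.955] F [ 1.5 -0.3  0.9] open 0.65
```

View pics/w6.png

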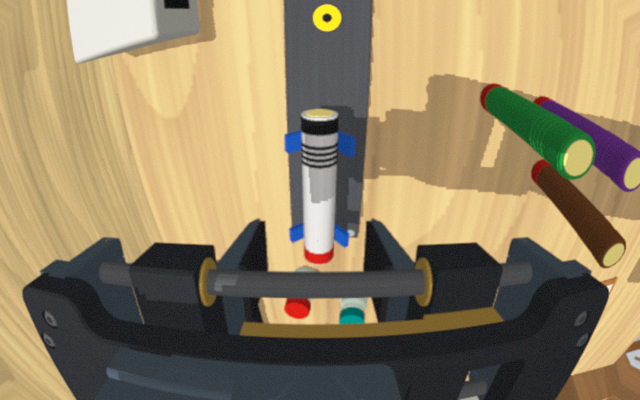

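```bash
python3 - <<'E'
from kin import *
print('cam',ray('wrist',320,200)[0])
p=cv2.imread('pics/w6.png'); g=cv2.cvtColor(p,cv2.COLOR_BGR2HSV)
for u in (312,320,328): print(u,[(v,tuple(int(x) for x in p[v,u])) for v in range(106,124,1)][::2])
red=cv2.inRange(g[240:275,295:345],(0,120,60),(6,255,255))|cv2.inRange(g[240:275,295:345],(174,120,60),(180,255,255)); ys,xs=np.where(red); print('red',ys.min()+240,ys.max()+240,xs.min()+295,xs.max()+295)
print('tail',onz('wrist',318,ys.max()+240.5,82)); 
for v in (118,119,120): print('lens',v,onz('wrist',320,v,82))
bl=cv2.inRange(g[120:260,275:365],(105,150,60),(125,255,255)); k,l,st,c=cv2.connectedComponentsWithStats(bl)
for i in range(1,k):
    if st[i,4]>15: u,v=c[i]+[275,120]; print(st[i],np.round(onz('wrist',u,v,60),1))
y=cv2.inRange(g[0:40,300:355],(22,170,120),(33,255,255)); ys,xs=np.where(y); print('yellow',onz('wrist',(xs.min()+xs.max())/2+300,(ys.min()+ys.max())/2,12))
E
```

```text
cam [611.36774095 -24.39915004 335.69224917]
312 [(106, (92, 89, 86)), (108, (94, 100, 103)), (110, (107, 174, 188)), (112, (112, 187, 201)), (114, (110, 186, 203)), (116, (160, 223, 231)), (118, (224, 225, 228)), (120, (141, 146, 149)), (122, (31, 29, 27))]
320 [(106, (84, 78, 75)), (108, (92, 116, 122)), (110, (112, 188, 203)), (112, (108, 184, 201)), (114, (108, 181, 198)), (116, (135, 210, 224)), (118, (226, 227, 230)), (120, (181, 184, 191)), (122, (35, 32, 33))]
328 [(106, (70, 69, 67)), (108, (70, 74, 75)), (110, (103, 167, 178)), (112, (110, 186, 201)), (114, (111, 183, 199)), (116, (152, 196, 209)), (118, (199, 202, 208)), (120, (108, 108, 110)), (122, (23, 27, 27))]
red 248 263 305 332
tail [657.53066495 211.9935329   82.        ]
lens 118 [648.10134795  47.42583464  82.        ]
lens 119 [648.14237405  48.31994296  82.        ]
lens 120 [648.18344876  49.21573021  82.        ]
[ 10  11  17  22 290] [678.5  77.1  60. ]
[ 62  11  19  26 355] [627.6  79.3  60. ]
[ 15 103  13  18 172] [684.2 185.6  60. ]
[ 60 104  13  22 206] [633.7 187.   60. ]
yellow [646.59098763 -40.72400687  12.        ]
```

```bash
python3 - <<'E'
from kin import *
q,_=env.capture('top'); cv2.imwrite('pics/t6.png',q)
go([637,60,260],rot([1,-.1,0],[0,0,-1]))
E
```

```text
t [ 16.1 -10.8 -63.5] r [-17.9   5.8 -85.4]
```

{"method": "play_rows", "body": {"rows": [{"tx": 5,"ty": -3,"tz": -40,"rx": -1,"ry": 0,"rz": -5,"gripper": 0.65},{"tx": 16,"ty": -11,"tz": -63,"rx": -18,"ry": 5.8,"rz": -85,"gripper": 0.65},{"tx": 16,"ty": -11,"tz": -63,"rx": -18,"ry": 5.8,"rz": -85,"gripper": 0.65},{"tx": 16,"ty": -11,"tz": -63,"rx": -18,"ry": 5.8,"rz": -85,"gripper": 0.65},{"tx": 16,"ty": -11,"tz": -63,"rx": -18,"ry": 5.8,"rz": -85,"gripper": 0.65},{"tx": 16,"ty": -11,"tz": -63,"rx": -18,"ry": 5.8,"rz": -85,"gripper": 0.65},{"tx": 16,"ty": -11,"tz": -63,"rx": -18,"ry": 5.8,"rz": -85,"gripper": 0.65},{"tx": 16,"ty": -11,"tz": -63,"rx": -18,"ry": 5.8,"rz": -85,"gripper": 0.65},{"tx": 16,"ty": -11,"tz": -63,"rx": -18,"ry": 5.8,"rz": -85,"gripper": 0.65},{"tx": 16,"ty": -11,"tz": -63,"rx": -18,"ry": 5.8,"rz": -85,"gripper": 0.65},{"tx": 16,"ty": -11,"tz": -63,"rx": -18,"ry": 5.8,"rz": -85,"gripper": 0.65},{"tx": 16,"ty": -11,"tz": -63,"rx": -18,"ry": 5.8,"rz": -85,"gripper": 0.65}]}}

```text
clock: 13.3
eef_pos: [636.5, 60.7, 256.3]
orientation: [0.997, -0.077, -0.005, -0.005]
contact_force: [0.2, -0.3, 0.4]
opening: 0.652
```

{"method": "play_rows", "body": {"rows": [{"tx": 0,"ty": 0,"tz": 0,"rx": 0,"ry": 0,"rz": -85,"gripper": 0.65},{"tx": 0,"ty": 0,"tz": 0,"rx": 0,"ry": 0,"rz": -85,"gripper": 0.65},{"tx": 0,"ty": 0,"tz": 0,"rx": 0,"ry": 0,"rz": -85,"gripper": 0.65},{"tx": 0,"ty": 0,"tz": 0,"rx": 0,"ry": 0,"rz": -85,"gripper": 0.65},{"tx": 0,"ty": 0,"tz": 0,"rx": 0,"ry": 0,"rz": -85,"gripper": 0.65},{"tx": 0,"ty": 0,"tz": 0,"rx": 0,"ry": 0,"rz": -85,"gripper": 0.65},{"tx": 0,"ty": 0,"tz": 0,"rx": 0,"ry": 0,"rz": -85,"gripper": 0.65},{"tx": 0,"ty": 0,"tz": 0,"rx": 0,"ry": 0,"rz": -85,"gripper": 0.65},{"tx": 0,"ty": 0,"tz": 0,"rx": 0,"ry": 0,"rz": -85,"gripper": 0.65},{"tx": 0,"ty": 0,"tz": 0,"rx": 0,"ry": 0,"rz": -85,"gripper": 0.65},{"tx": 0,"ty": 0,"tz": 0,"rx": 0,"ry": 0,"rz": -85,"gripper": 0.65},{"tx": 0,"ty": 0,"tz": 0,"rx": 0,"ry": 0,"rz": -85,"gripper": 0.65}]}}

```text
clock: 14.3
eef_pos: [636.4, 60.8, 256.2]
orientation: [0.787, 0.617, 0.0, -0.007]
contact_force: [-0.3, -0.2, 0.3]
opening: 0.651
```

```bash
python3 - <<'E'
from kin import *
log(); print('cam',ray('wrist',320,200)[0])
p,d=env.capture('wrist'); cv2.imwrite('pics/w7.png',p); np.save('pics/w7.npy',d)
E
```

```text
clk 14.3 q [0.054 0.254 1.84  0.014 1.056 0.287] p [636.4  60.8 256.2] x [0.239 0.971 0.009] z [-0.009  0.012 -1.   ] F [-0.3 -0.2  0.3] open 0.651
cam [656.30430771 134.76215708 415.82292141]
```

View pics/w7.png

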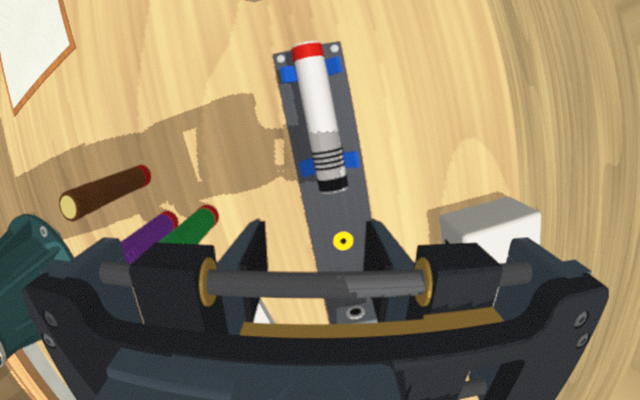

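```bash
python3 - <<'E'
from kin import *
p=cv2.imread('pics/w7.png'); g=cv2.cvtColor(p,cv2.COLOR_BGR2HSV)
ox=np.array([-.048,-.9988]); C=np.array([656.8,133.3])
def sd(u,v,z): q=onz('wrist',u,v,z)[:2]-C; return round(q@ox,1),round(q@np.array([.9988,-.048]),1)
# walk along lamp axis pixels
a=np.array([307,46.]); b=np.array([333,186.]); 
for t in list(np.linspace(-.08,.03,23))+[None]+list(np.linspace(.96,1.08,25)):
    if t is None: print(); continue
    u,v=a+t*(b-a); print(sd(u,v,82),p[int(round(v)),int(round(u))].tolist(),end=' ')
print()
m=cv2.inRange(g[:190,260:370],(105,150,60),(125,255,255)); k,l,st,c=cv2.connectedComponentsWithStats(m)
for i in range(1,k):
    if st[i,4]>15:
        cn=cv2.findContours((l==i).astype(np.uint8),0,1)[0][0]; bx=cv2.boxPoints(cv2.minAreaRect(cn))+[260,0]; print(st[i],'cen',sd(*(c[i]+[260,0]),62),[sd(*q,66) for q in bx])
y=cv2.inRange(g[225:255,330:360],(22,170,120),(33,255,255)); ys,xs=np.where(y); u,v=(xs.min()+xs.max())/2+330,(ys.min()+ys.max())/2+225; print('yel',sd(u,v,12),onz('wrist',u,v,12))
E
```

```text
(np.float64(-91.5), np.float64(0.3)) [119, 175, 212] (np.float64(-90.7), np.float64(0.3)) [123, 175, 214] (np.float64(-89.9), np.float64(0.3)) [123, 175, 214] (np.float64(-89.1), np.float64(0.3)) [121, 176, 214] (np.float64(-88.2), np.float64(0.3)) [122, 178, 217] (np.float64(-87.4), np.float64(0.2)) [122, 178, 216] (np.float64(-86.6), np.float64(0.2)) [123, 176, 217] (np.float64(-85.8), np.float64(0.2)) [136, 182, 218] (np.float64(-85.0), np.float64(0.2)) [136, 182, 218] (np.float64(-84.2), np.float64(0.2)) [186, 212, 230] (np.float64(-83.3), np.float64(0.2)) [211, 219, 241] (np.float64(-82.5), np.float64(0.2)) [211, 219, 241] (np.float64(-81.7), np.float64(0.2)) [155, 158, 241] (np.float64(-80.9), np.float64(0.2)) [62, 67, 235] (np.float64(-80.1), np.float64(0.1)) [41, 45, 235] (np.float64(-79.3), np.float64(0.1)) [41, 45, 235] (np.float64(-78.5), np.float64(0.1)) [46, 55, 237] (np.float64(-77.7), np.float64(0.1)) [47, 53, 236] (np.float64(-76.9), np.float64(0.1)) [47, 53, 236] (np.float64(-76.1), np.float64(0.1)) [38, 46, 234] (np.float64(-75.3), np.float64(0.1)) [44, 49, 235] (np
[... 1630 characters left out ...]
 np.float64(-26.8)) [(np.float64(-64.7), np.float64(-34.4)), (np.float64(-63.2), np.float64(-17.4)), (np.float64(-44.5), np.float64(-18.7)), (np.float64(-45.9), np.float64(-35.6))]
[ 83 152  16  16 228] cen (np.float64(54.9), np.float64(25.3)) [(np.float64(44.4), np.float64(17.7)), (np.float64(47.4), np.float64(34.6)), (np.float64(64.5), np.float64(31.8)), (np.float64(61.5), np.float64(14.8))]
[ 39 158  17  19 232] cen (np.float64(54.9), np.float64(-26.3)) [(np.float64(44.9), np.float64(-34.4)), (np.float64(44.3), np.float64(-17.3)), (np.float64(63.9), np.float64(-16.8)), (np.float64(64.6), np.float64(-34.0))]
yel (np.float64(174.7), np.float64(-0.3)) [648.08002107 -41.15802529  12.        ]
```

The lamp spans -84 to +86 mm between saddles at ±55 mm, so it's centred within about 0.5 mm and lies straight. The yellow disc is at world (648,-41). Next is the cuvette.

```bash
python3 - <<'E'
from kin import *
b=fit(); q=env.state()['joint_pos']; Rt=rot([-.128,.992,0],[0,0,-1])
for P in ([486,-240,150],[486,-240,38]): q,e=ik(b,np.array(P),Rt,q); print(np.round(q,2),round(e,1)); go(P,Rt)
E
```

```text
[-0.5   0.24  2.09  0.    0.81 -0.63] 0.0
t [-328.4  -75.5  104. ] r [ -0.5  -0.7 -20.7]
[-0.5   0.44  2.1   0.    0.6  -0.63] 0.0
t [-329.4  -74.2  216. ] r [ -0.5  -0.7 -20.7]
```

{"method": "play_rows", "body": {"rows": [{"tx": -328,"ty": -75,"tz": 0,"rx": -0.5,"ry": -0.7,"rz": -20.7,"gripper": 0.5},{"tx": -328,"ty": -75,"tz": 0,"rx": -0.5,"ry": -0.7,"rz": -20.7,"gripper": 0.5},{"tx": -328,"ty": -75,"tz": 0,"rx": -0.5,"ry": -0.7,"rz": -20.7,"gripper": 0.5},{"tx": -328,"ty": -75,"tz": 0,"rx": -0.5,"ry": -0.7,"rz": -20.7,"gripper": 0.5},{"tx": -328,"ty": -75,"tz": 0,"rx": -0.5,"ry": -0.7,"rz": -20.7,"gripper": 0.5},{"tx": -328,"ty": -75,"tz": 0,"rx": -0.5,"ry": -0.7,"rz": -20.7,"gripper": 0.5},{"tx": -328,"ty": -75,"tz": 0,"rx": -0.5,"ry": -0.7,"rz": -20.7,"gripper": 0.5},{"tx": -328,"ty": -75,"tz": 50,"rx": -0.5,"ry": -0.7,"rz": -20.7,"gripper": 0.5},{"tx": -328,"ty": -75,"tz": 104,"rx": -0.5,"ry": -0.7,"rz": -20.7,"gripper": 0.5},{"tx": -328,"ty": -75,"tz": 104,"rx": -0.5,"ry": -0.7,"rz": -20.7,"gripper": 0.5},{"tx": -328,"ty": -75,"tz": 104,"rx": -0.5,"ry": -0.7,"rz": -20.7,"gripper": 0.5},{"tx": -328,"ty": -75,"tz": 104,"rx": -0.5,"ry": -0.7,"rz": -20.7,"gripper": 0.5}]}}

```text
clock: 15.35
eef_pos: [482.2, -237.3, 150.0]
orientation: [0.667, 0.745, -0.0, -0.001]
contact_force: [-0.6, -0.1, 0.8]
opening: 0.496
```

```bash
python3 - <<'E'
from kin import *
log()
p,d=env.capture('wrist'); cv2.imwrite('pics/w8.png',p)
g=cv2.cvtColor(p,cv2.COLOR_BGR2HSV)
m=cv2.inRange(g,(5,150,150),(18,255,255)); k,l,st,c=cv2.connectedComponentsWithStats(m)
for i in range(1,k):
    if st[i,4]>30: print(st[i],c[i],onz('wrist',*c[i],77))
E
```

```text
clk 15.35 q [-0.501  0.235  2.095  0.     0.814 -0.612] p [ 482.2 -237.3  150. ] x [-0.111  0.994  0.002] z [-0.002  0.001 -1.   ] F [-0.6 -0.1  0.8] open 0.496
[311 202  17  29 482] [318.85684647 216.        ] [ 486.17582123 -240.37465843   77.        ]
```

View pics/w8.png

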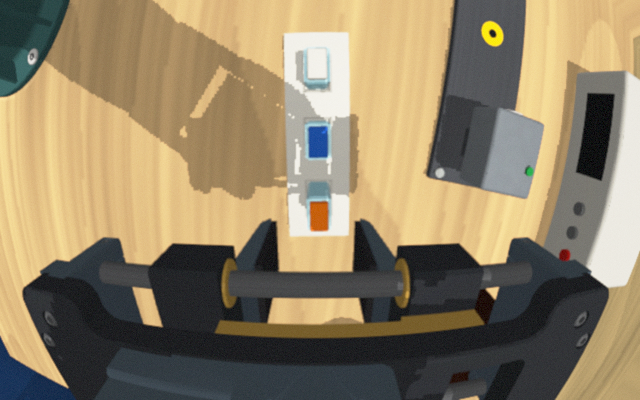

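```bash
python3 - <<'E'
from kin import *
p=cv2.imread('pics/w8.png'); g=cv2.cvtColor(p,cv2.COLOR_BGR2HSV)
m=cv2.inRange(g,(105,180,60),(125,255,255)); k,l,st,c=cv2.connectedComponentsWithStats(m)
for i in range(1,k):
    if st[i,4]>100 and 300<c[i][0]<335: print(st[i],c[i],onz('wrist',*c[i],77))
E_=[]
for v in range(45,230,15):
    row=g[v,265:370]; m=np.where((row[:,1]<50)&(row[:,2]>120))[0]+265
    a,b=onz('wrist',m[0]-.5,v,18),onz('wrist',m[-1]+.5,v,18); E_.append((a+b)[:2]/2); print(v,m[0],m[-1],np.round(a[:2],1),np.round(b[:2],1),np.round(E_[-1],1))
for P in ([486.1,-240.2,38],): go(P,rot([-.128,.992,0],[0,0,-1]))
E
```

```text
[309 127  18  30 494] [317.92712551 141.59919028] [ 478.73862112 -181.71768852   77.        ]
45 284 348 [437.6 -98.5] [497.7 -91.7] [467.6 -95.1]
60 284 348 [ 439.3 -113.2] [ 499.3 -106.4] [ 469.3 -109.8]
75 284 349 [ 440.9 -127.6] [ 501.9 -120.7] [ 471.4 -124.2]
90 285 349 [ 443.4 -141.8] [ 503.5 -135. ] [ 473.4 -138.4]
105 285 349 [ 444.9 -156. ] [ 505.2 -149.1] [ 475.  -152.6]
120 286 349 [ 447.3 -170. ] [ 506.9 -163.3] [ 477.1 -166.7]
135 286 349 [ 448.7 -184.2] [ 508.7 -177.4] [ 478.7 -180.8]
150 287 349 [ 451.  -198.4] [ 510.5 -191.7] [ 480.8 -195. ]
165 287 349 [ 452.4 -212.9] [ 512.5 -206.1] [ 482.4 -209.5]
180 288 348 [ 454.7 -227.5] [ 513.5 -220.8] [ 484.1 -224.2]
195 288 348 [ 456.  -242.5] [ 515.6 -235.8] [ 485.8 -239.2]
210 289 348 [ 458.3 -257.8] [ 517.8 -251.2] [ 488.1 -254.5]
225 289 348 [ 459.7 -273.8] [ 520.1 -267. ] [ 489.9 -270.4]
t [ -2.8   2.1 113.7] r [ 0.   0.  -0.9]
```

{"method": "play_rows", "body": {"rows": [{"tx": -2.8,"ty": 2.1,"tz": 30,"rx": 0,"ry": 0,"rz": -0.9,"gripper": 0.5},{"tx": -2.8,"ty": 2.1,"tz": 60,"rx": 0,"ry": 0,"rz": -0.9,"gripper": 0.5},{"tx": -2.8,"ty": 2.1,"tz": 85,"rx": 0,"ry": 0,"rz": -0.9,"gripper": 0.5},{"tx": -2.8,"ty": 2.1,"tz": 103,"rx": 0,"ry": 0,"rz": -0.9,"gripper": 0.5},{"tx": -2.8,"ty": 2.1,"tz": 111,"rx": 0,"ry": 0,"rz": -0.9,"gripper": 0.5},{"tx": -2.8,"ty": 2.1,"tz": 112,"rx": 0,"ry": 0,"rz": -0.9,"gripper": 0.5},{"tx": -2.8,"ty": 2.1,"tz": 112,"rx": 0,"ry": 0,"rz": -0.9,"gripper": 0.5},{"tx": -2.8,"ty": 2.1,"tz": 112,"rx": 0,"ry": 0,"rz": -0.9,"gripper": 0.5}]}}

```text
clock: 16.07
eef_pos: [487.1, -240.8, 41.0]
orientation: [0.66, 0.751, 0.0, 0.002]
contact_force: [-0.9, -0.4, -0.3]
opening: 0.497
```

```bash
python3 - <<'E'
from kin import *
log(); go([486.1,-240.2,38],rot([-.128,.992,0],[0,0,-1]))
p,d=env.capture('wrist'); cv2.imwrite('pics/w9.png',cv2.resize(p[180:320,200:440],None,fx=3,fy=3)); go([486.1,-240.2,38],rot([-.128,.992,0],[0,0,-1]))
E
```

```text
clk 16.0667 q [-0.502  0.433  2.101  0.     0.604 -0.632] p [ 487.1 -240.8   41. ] x [-0.129  0.992 -0.002] z [ 0.003 -0.002 -1.   ] F [-0.9 -0.4 -0.3] open 0.497
t [ 0.8 -0.9  3. ] r [0.2 0.1 0.1]
t [ 0.8 -0.8  2.9] r [0.2 0.1 0.1]
```

View pics/w9.png

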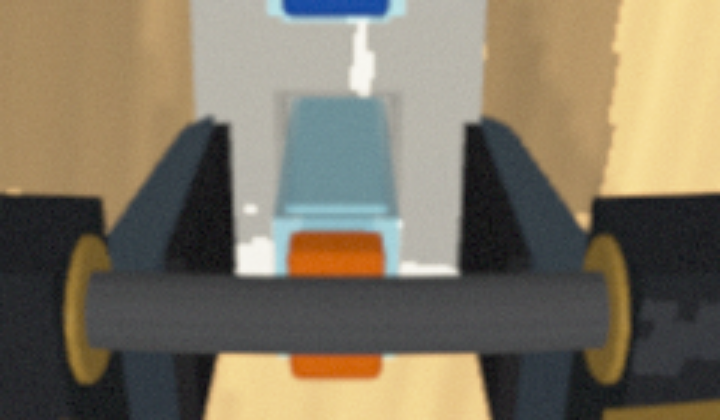

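{"method": "play_rows", "body": {"newtons": 15, "rows": [{"tx": 0.8,"ty": -1.3,"tz": 2,"rx": 0,"ry": 0,"rz": 0,"gripper": 0.45},{"tx": 0.8,"ty": -1.3,"tz": 2,"rx": 0,"ry": 0,"rz": 0,"gripper": 0.4},{"tx": 0.8,"ty": -1.3,"tz": 2,"rx": 0,"ry": 0,"rz": 0,"gripper": 0.3},{"tx": 0.8,"ty": -1.3,"tz": 2,"rx": 0,"ry": 0,"rz": 0,"gripper": 0.25},{"tx": 0.8,"ty": -1.3,"tz": 2,"rx": 0,"ry": 0,"rz": 0,"gripper": 0.1},{"tx": 0.8,"ty": -1.3,"tz": 2,"rx": 0,"ry": 0,"rz": 0,"gripper": 0.1},{"tx": 0.8,"ty": -1.3,"tz": 2,"rx": 0,"ry": 0,"rz": 0,"gripper": 0.1},{"tx": 0.8,"ty": -1.3,"tz": 2,"rx": 0,"ry": 0,"rz": 0,"gripper": 0.1}]}}

```text
clock: 16.78
eef_pos: [484.5, -239.9, 37.4]
orientation: [0.66, 0.751, 0.0, 0.001]
contact_force: [-0.6, 0.5, 5.0]
opening: 0.216
```

```bash
python3 - <<'E'
from kin import *
log(); s=env.state(); go(s['eef_pos']+[0,0,80],R.from_quat(s['orientation']))
E
```

```text
clk 16.7833 q [-0.503  0.437  2.105  0.     0.598 -0.632] p [ 484.5 -239.9   37.4] x [-0.129  0.992 -0.001] z [ 0.001 -0.001 -1.   ] F [-0.6  0.5  5. ] open 0.216
t [ -0.1   0.1 -80. ] r [0. 0. 0.]
```

The cuvette is gripped (opening ≈19.7 mm). I lift it straight up.

{"method": "play_rows", "body": {"rows": [{"tx": 0,"ty": 0,"tz": -5,"rx": 0,"ry": 0,"rz": 0,"gripper": 0.1},{"tx": 0,"ty": 0,"tz": -15,"rx": 0,"ry": 0,"rz": 0,"gripper": 0.1},{"tx": 0,"ty": 0,"tz": -30,"rx": 0,"ry": 0,"rz": 0,"gripper": 0.1},{"tx": 0,"ty": 0,"tz": -60,"rx": 0,"ry": 0,"rz": 0,"gripper": 0.1},{"tx": 0,"ty": 0,"tz": -95,"rx": 0,"ry": 0,"rz": 0,"gripper": 0.1},{"tx": 0,"ty": 0,"tz": -120,"rx": 0,"ry": 0,"rz": 0,"gripper": 0.1},{"tx": 0,"ty": 0,"tz": -120,"rx": 0,"ry": 0,"rz": 0,"gripper": 0.1}]}}

```text
clock: 17.37
eef_pos: [486.6, -241.0, 162.9]
orientation: [0.66, 0.751, 0.001, 0.004]
contact_force: [0.9, 0.5, -0.1]
opening: 0.216
```

```bash
python3 - <<'E'
from kin import *
log(); go([648.4,-41.5,155],rot([.048,.9988,0],[0,0,-1]))
E
```

```text
clk 17.3667 q [-0.503  0.219  2.086  0.     0.828 -0.632] p [ 486.6 -241.   162.9] x [-0.129  0.992 -0.005] z [ 0.008 -0.004 -1.   ] F [ 0.9  0.5 -0.1] open 0.216
t [176.9 186.1   8.3] r [ 0.4  0.3 10.2]
```

{"method": "play_rows", "body": {"rows": [{"tx": 20,"ty": 21,"tz": 0,"rx": 0,"ry": 0,"rz": 1,"gripper": 0.1},{"tx": 45,"ty": 47,"tz": 2,"rx": 0.1,"ry": 0.1,"rz": 3,"gripper": 0.1},{"tx": 70,"ty": 74,"tz": 3,"rx": 0.2,"ry": 0.2,"rz": 5,"gripper": 0.1},{"tx": 95,"ty": 100,"tz": 4,"rx": 0.3,"ry": 0.2,"rz": 7,"gripper": 0.1},{"tx": 120,"ty": 126,"tz": 5,"rx": 0.4,"ry": 0.3,"rz": 9,"gripper": 0.1},{"tx": 145,"ty": 153,"tz": 6,"rx": 0.4,"ry": 0.3,"rz": 10.2,"gripper": 0.1},{"tx": 165,"ty": 174,"tz": 8,"rx": 0.4,"ry": 0.3,"rz": 10.2,"gripper": 0.1},{"tx": 177,"ty": 186,"tz": 8,"rx": 0.4,"ry": 0.3,"rz": 10.2,"gripper": 0.1},{"tx": 177,"ty": 186,"tz": 8,"rx": 0.4,"ry": 0.3,"rz": 10.2,"gripper": 0.1},{"tx": 177,"ty": 186,"tz": 8,"rx": 0.4,"ry": 0.3,"rz": 10.2,"gripper": 0.1},{"tx": 177,"ty": 186,"tz": 8,"rx": 0.4,"ry": 0.3,"rz": 10.2,"gripper": 0.1}]}}

```text
clock: 18.28
eef_pos: [645.0, -40.9, 149.2]
orientation: [0.724, 0.69, -0.001, -0.004]
contact_force: [0.0, -0.9, -1.3]
opening: 0.218
```

```bash
python3 - <<'E'
from kin import *
log(); go([648.6,-41.5,64.4],rot([.048,.9988,0],[0,0,-1]))
p,d=env.capture('wrist'); cv2.imwrite('pics/w10.png',p)
for i in range(3): go([648.6,-41.5,64.4],rot([.048,.9988,0],[0,0,-1])); env.capture('top')
E
```

```text
clk 18.2833 q [-0.101  0.394  1.874  0.005  0.88  -0.055] p [645.  -40.9 149.2] x [0.049 0.999 0.004] z [-0.007  0.004 -1.   ] F [ 0.  -0.9 -1.3] open 0.218
t [-0.8  4.2 84.7] r [-0.4 -0.2 -0. ]
t [-0.5  4.1 84.9] r [-0.4 -0.2 -0.1]
t [-0.4  4.  84.9] r [-0.4 -0.2 -0.1]
t [-0.5  3.9 85. ] r [-0.4 -0.2 -0.1]
```

{"method": "play_rows", "body": {"rows": [{"tx": 0,"ty": 2,"tz": 15,"rx": -0.2,"ry": -0.1,"rz": 0,"gripper": 0.1},{"tx": 0,"ty": 4,"tz": 40,"rx": -0.4,"ry": -0.2,"rz": 0,"gripper": 0.1},{"tx": -0.5,"ty": 4,"tz": 62,"rx": -0.4,"ry": -0.2,"rz": 0,"gripper": 0.1},{"tx": -0.5,"ty": 4,"tz": 78,"rx": -0.4,"ry": -0.2,"rz": 0,"gripper": 0.1},{"tx": -0.5,"ty": 4,"tz": 84,"rx": -0.4,"ry": -0.2,"rz": 0,"gripper": 0.1},{"tx": -0.5,"ty": 4,"tz": 84.8,"rx": -0.4,"ry": -0.2,"rz": 0,"gripper": 0.1},{"tx": -0.5,"ty": 4,"tz": 84.8,"rx": -0.4,"ry": -0.2,"rz": 0,"gripper": 0.1},{"tx": -0.5,"ty": 4,"tz": 84.8,"rx": -0.4,"ry": -0.2,"rz": 0,"gripper": 0.1},{"tx": -0.5,"ty": 4,"tz": 84.8,"rx": -0.4,"ry": -0.2,"rz": 0,"gripper": 0.1}]}}

```text
clock: 19.23
eef_pos: [650.1, -40.7, 65.8]
orientation: [0.724, 0.69, 0.001, 0.001]
contact_force: [-0.8, -0.4, -1.2]
opening: 0.22
```

```bash
python3 - <<'E'
from kin import *
log(); Rt=rot([.048,.9988,0],[0,0,-1]); go([648.6,-41.5,64.4],Rt)
cap={}
for n in ('wrist','scene','top'):
    p,d=env.capture(n); cv2.imwrite(f'pics/{n}11.png',p); g=cv2.cvtColor(p,cv2.COLOR_BGR2HSV)
    m=cv2.inRange(g,(5,150,110),(18,255,255)); k,l,st,c=cv2.connectedComponentsWithStats(m)
    for i in range(1,k):
        u,v=c[i]
        if st[i,4]>6: 
            w=onz(n,u,v,100)
            if abs(w[0]-648)<60 and abs(w[1]+41)<60: print(n,st[i],np.round(c[i],1),'at z=104',np.round(onz(n,u,v,104),1),'depth',d[int(v),int(u)])
# scene: where lamp, others vs before
a=cv2.imread('pics/top.png'); b=cv2.imread('pics/top11.png')
df=cv2.absdiff(a,b).max(2)>60; k,l,st,c=cv2.connectedComponentsWithStats(df.astype(np.uint8))
for i in range(1,k):
    if st[i,4]>12: print('diff',st[i],np.round(c[i]))
go([648.6,-41.5,64.4],Rt)
E
```

```text
clk 19.2333 q [-9.900e-02  5.180e-01  1.882e+00  1.000e-03  7.390e-01 -5.000e-02] p [650.1 -40.7  65.8] x [0.049 0.999 0.   ] z [ 0.003  0.    -1.   ] F [-0.8 -0.4 -1.2] open 0.22
t [-0.8 -1.5  1.4] r [ 0.2 -0.  -0. ]
wrist [300 264  31   8 243] [315.1 267.6] at z=104 [650.  -28.6 104. ] depth 137.0081
wrist [300 298  31  15 454] [315.2 305. ] at z=104 [649. -49. 104.] depth 139.15987
diff [304 144  48  24 929] [328. 156.]
diff [245 168  39  12 353] [264. 173.]
diff [285 171   8  10  74] [289. 175.]
diff [320 176   9   8  54] [324. 179.]
diff [    6   192   363   208 26876] [239. 322.]
diff [378 225  13  10  92] [383. 230.]
diff [266 230  16  21 142] [273. 242.]
diff [ 52 327   9   4  21] [ 57. 328.]
diff [123 352  22  11 122] [131. 357.]
diff [  3 383  14  14  76] [  9. 388.]
t [-1.  -1.1  0.8] r [ 0.1 -0.  -0. ]
```

{"method": "play_rows", "body": {"rows": [{"tx": -0.6,"ty": -1,"tz": 0.8,"rx": 0,"ry": 0,"rz": 0,"gripper": 0.1},{"tx": -0.6,"ty": -1,"tz": 0.8,"rx": 0,"ry": 0,"rz": 0,"gripper": 0.1},{"tx": -0.6,"ty": -1,"tz": 0.8,"rx": 0,"ry": 0,"rz": 0,"gripper": 0.1},{"tx": -0.6,"ty": -1,"tz": 0.8,"rx": 0,"ry": 0,"rz": 0,"gripper": 0.1},{"tx": -0.6,"ty": -1,"tz": 0.8,"rx": 0,"ry": 0,"rz": 0,"gripper": 0.1},{"tx": -0.6,"ty": -1,"tz": 0.8,"rx": 0,"ry": 0,"rz": 0,"gripper": 0.1},{"tx": -0.6,"ty": -1,"tz": 0.8,"rx": 0,"ry": 0,"rz": 0,"gripper": 0.1},{"tx": -0.6,"ty": -1,"tz": 0.8,"rx": 0,"ry": 0,"rz": 0,"gripper": 0.1},{"tx": -0.6,"ty": -1,"tz": 0.8,"rx": 0,"ry": 0,"rz": 0,"gripper": 0.1},{"tx": -0.6,"ty": -1,"tz": 0.8,"rx": 0,"ry": 0,"rz": 0,"gripper": 0.1}]}}

```text
clock: 20.22
eef_pos: [648.3, -41.1, 63.7]
orientation: [0.724, 0.69, 0.0, 0.0]
contact_force: [-0.8, 0.1, -0.9]
opening: 0.22
```

```bash
python3 - <<'E'
from kin import *
log(); Rt=rot([.048,.9988,0],[0,0,-1])
for _ in range(2): go([648.6,-41.5,64.4],Rt); p,d=env.capture('wrist')
go([648.6,-41.5,64.4],Rt)
cv2.imwrite('pics/w12.png',p)
c=env.calibration('wrist'); g=cv2.cvtColor(p,cv2.COLOR_BGR2HSV)
m=cv2.inRange(g,(5,150,110),(18,255,255))
ys,xs=np.where(m[255:330,280:350]); ys+=255; xs+=280; print('v',ys.min(),ys.max())
def pd(u,v):
    dx,dy=(u-c['cx'])/c['fx'],(v-c['cy'])/c['fy']; r=np.hypot(dx,dy); o,q=ray('wrist',u,v); return o+q*d[v,u]/np.cos(r)
for v in (266,270,300,305,310): print(v,np.round(pd(315,v),1))
for v in (302,308):
    x=xs[ys==v]; print(v,x.min(),x.max(),np.round(onz('wrist',x.min()-.5,v,104),1),np.round(onz('wrist',x.max()+.5,v,104),1))
print('edge -y',onz('wrist',315,ys.max()+.5,104))
# lamp still there: scene & top colour checks
for n in ('scene','top'):
    a=cv2.imread(f'pics/{n}.png'); b,_=env.capture(n)
    ga,gb=[cv2.cvtColor(i,cv2.COLOR_BGR2HSV) for i in (a,b)]
    for nm,lo,hi in (('green',(45,120,40),(75,255,255)),('purple',(130,100,40),(155,255,255)),('blue',(105,150,80),(125,255,255)),('teal',(82,120,60),(95,255,255)),('red',(0,170,90),(4,255,255))):
        o=[]
        for h in (ga,gb):
            k,l,st,cc=cv2.connectedComponentsWithStats(cv2.inRange(h,lo,hi)); o.append([tuple(np.round(cc[i]).astype(int).tolist()) for i in range(1,k) if st[i,4]>20 and 180<cc[i][0]<460])
        print(n,nm,o)
E
```

```text
clk 20.2167 q [-9.900e-02  5.200e-01  1.884e+00  1.000e-03  7.370e-01 -5.100e-02] p [648.3 -41.1  63.7] x [0.049 0.999 0.   ] z [ 0.001  0.    -1.   ] F [-0.8  0.1 -0.9] open 0.22
t [-0.4  0.3 -0.7] r [ 0.1 -0.  -0. ]
t [-0.4  0.3 -0.8] r [ 0.1 -0.  -0. ]
t [-0.4  0.3 -0.7] r [ 0.1 -0.  -0. ]
v 264 312
266 [648.2 -30.5  97.7]
270 [648.2 -30.6 101.4]
300 [647.5 -46.1 102.6]
305 [647.3 -48.7 103. ]
310 [647.2 -51.7 102.9]
302 301 330 [640.8 -46.  104. ] [654.6 -46.6 104. ]
308 300 330 [640.1 -49.4 104. ] [654.5 -50.1 104. ]
edge -y [647.16179805 -52.37758973 104.        ]
scene green [[(321, 181)], []]
scene purple [[(317, 157)], [(317, 158)]]
scene blue [[(248, 200), (388, 234), (350, 239)], [(248, 200), (391, 241), (352, 246)]]
scene teal [[(249, 99), (315, 103), (264, 114), (306, 112), (288, 118), (433, 211)], [(297, 60), (254, 17), (258, 108), (330, 166), (286, 165), (320, 148), (308, 184), (433, 211)]]
scene red [[(437, 235)], [(397, 231), (437, 234)]]
top green [[(300, 233)], []]
top purple [[(298, 253)], []]
top blue [[(255, 173), (288, 175), (368, 230)], [(255, 165), (288, 167), (254, 181), (288, 183), (368, 230)]]
top teal [[(209, 185)], [(209, 185)]]
top red [[(183, 104), (215, 162)], [(183, 104), (215, 162), (248, 172)]]
```

{"method": "play_rows", "body": {"rows": [{"tx": -0.6,"ty": 0.4,"tz": -0.8,"rx": 0,"ry": 0,"rz": 0,"gripper": 0.1},{"tx": -0.6,"ty": 0.4,"tz": -0.8,"rx": 0,"ry": 0,"rz": 0,"gripper": 0.1},{"tx": -0.6,"ty": 0.4,"tz": -0.8,"rx": 0,"ry": 0,"rz": 0,"gripper": 0.1},{"tx": -0.6,"ty": 0.4,"tz": -0.8,"rx": 0,"ry": 0,"rz": 0,"gripper": 0.1},{"tx": -0.6,"ty": 0.4,"tz": -0.8,"rx": 0,"ry": 0,"rz": 0,"gripper": 0.1},{"tx": -0.6,"ty": 0.4,"tz": -0.8,"rx": 0,"ry": 0,"rz": 0,"gripper": 0.1}]}}

```text
clock: 20.92
eef_pos: [648.7, -41.7, 64.5]
orientation: [0.724, 0.69, 0.0, 0.0]
contact_force: [-0.6, -0.6, -0.4]
opening: 0.219
```

```bash
python3 - <<'E'
from kin import *
log(); p,d=env.capture('wrist'); go([648.4,-41.5,64.4],rot([.048,.9988,0],[0,0,-1]))
# lamp seen behind? red tail and lens ends in wrist view
g=cv2.cvtColor(p,cv2.COLOR_BGR2HSV)
C=np.array([656.8,133.3]); ox=np.array([-.048,-.9988])
m=cv2.inRange(g[:260],(0,150,90),(4,255,255)); k,l,st,c=cv2.connectedComponentsWithStats(m)
for i in range(1,k):
    if st[i,4]>15: q=onz('wrist',*c[i],75)[:2]-C; print('red',st[i],np.round([q@ox,q[0]*.9988-q[1]*.048],1))
print(env.sign_off())
E
```

```text
clk 20.9167 q [-1.000e-01  5.190e-01  1.884e+00  1.000e-03  7.380e-01 -5.200e-02] p [648.7 -41.7  64.5] x [0.049 0.999 0.   ] z [ 0.001  0.    -1.   ] F [-0.6 -0.6 -0.4] open 0.219
t [ 0.2 -0.3  0.1] r [ 0.1 -0.  -0. ]
red [ 20  49  20  33 347] [  47.6 -186.8]
red [ 89 118  21  39 336] [ 101.7 -121. ]
the job is handed in; nothing more can be done
None
```

I handed the job in at about 21 s of the 54 s. The lamp lies in the cradle and the gripper is holding the orange-capped cuvette in the beam.

- **Lamp:** I gripped the silver lamp from the side, laid it in the cradle and let go once both V flanks were carrying it. The look from above put its ends at -84 and +86 mm and its line within 0.5 mm of the light path. The lens faces the detector. I took no fresh close look at the lamp after moving on to the cuvette. A later check of the top view did show its red band still at the cradle's tail end.
- **Cuvette:** I took it from the rack by its frosted faces (gripper opening 20 mm) and lifted it straight out. It is held upright over the yellow mark. The tool ended within about 0.3 mm of the target, squared to the light path, and the force readings were under 1 N.
- **Small disagreement:** before the last correction, depth and colour readings of the cap put the cuvette about 1 mm low and 1 mm off along the path. I corrected for that but did not measure the cap again.
- **Not confirmed:** at the end the arm hid the green lamp in both fixed views and the purple one in the top view, so I couldn't compare them with the start. The last wrist look showed two red patches, probably the look-alikes' tail bands, at the expected places. Red cap, teal cap and blue-capped cuvette were within a pixel of their starting places. I made no end comparison for the white-capped cuvette, brown lamp, bottle, beaker or wrench.
- **Picture limit:** I used all 12 views before the final placing, so those last checks are from numbers only.

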